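# Hang the scrap pail on the spring balance

## Task

Weigh the scrap pail: swing its flat-lying bail upright while the pail stays standing on the bench, then carry the pail by the bail's wooden grip and hook the bail over both prongs of the spring balance, so that it hangs free of the bench. Lower slowly and hand the weight over gently: the sprung carriage must be carrying the pail's whole weight, no more and no less, when you let go, so that it neither drops nor springs up, and it must never be pushed down to its bottom stop. Do not spill the pail or shove the other things on the bench.

Things in the scene. Friction and masses are not known exactly. Their poses are not given: they have to be found in the camera images.
- pail: Loose round steel scrap pail, 98 mm tall, 112 mm across the rim, 92 mm across the foot, total mass unknown (about 0.2 to 0.95 kg, scrap brass in the bottom). The only vessel with a bail. Origin: centre of its underside; z up; its bail lies towards the pail's own +x and swings in the pail's x-z plane.
- pail_pivot (a point): On the pail's axis, midway between the two bail pivots, 88 mm above the pail's underside; axes as the pail's. The pivot line runs along y.
- bail (a joint): Swing of the bail (a U of 7 mm steel wire, arms 66 mm to either side of the middle), rad: 0 = lying flat, level, out towards the pail's +x (at rest on a stop); 1.571 = upright above the pail; limit 3.1. Light friction: it falls when let go unless nearly upright. Swing it with a slight pull away from the pivots: pushed towards them at about 1 rad, a light pail tips over backwards.
- grip_mid (a point): Centre of the wooden grip, a 14 mm thick, 46 mm long sleeve that turns easily on the middle of the bail's straight cross bar, 110 mm from the pivot line. y runs along the bar, x from the pivots to the bar (turns with the bail). Flat: 88 mm above the bench, a 47 mm gap between it and the pail's wall. Upright: 198 mm above the pail's underside.
- hook_seat (a point): Where the grip's centre lies when the bail sits in the hook; rides with the carriage, 300 mm above the bench unloaded. Two steel prongs of 8 mm rod, 40 mm to either side along y (72 mm free between), point to this frame's -x and turn up; seat flat 18 mm long along x. Upturned ends: 24 mm towards -x, tops 18.5 mm above this point: carry the bar's centre 22 mm or more above it. z up.
- balance: Fixed spring balance: column 26 x 34 mm, 390 mm tall, on a 100 x 160 x 12 mm foot, with a sprung carriage that bears the two-pronged hook (prongs leave the carriage 28 mm in front of the column's centre). Origin: centre of the column at the bench; the hook seat is 130 mm towards its -x. z up.
- carriage (a joint): How far the carriage is pulled down, m: 0 = unloaded, at its top stop; bottom stop at 0.10. Spring 110 N/m (after 0.25 N to start it): the pail sinks it about 17 to 84 mm by its weight. Hardly damped: more than about 0.4 N of weight not yet taken, or of push too much, at letting go makes it jump (over 0.09 m/s; so lower it slower than that too).
- tub: Loose open steel tub without a bail, 104 mm across, 75 mm tall; a bystander. Origin: centre of its underside.
- board: Loose green circuit board, 100 x 130 x 5 mm, lying flat; bystander.
- iron_stand: Loose black iron stand with sponge tray, 120 x 75 x about 120 mm; bystander.
- driver: Loose screwdriver lying flat; bystander.
- brush: Loose brush lying flat; bystander.
- tray: Loose parts tray, 100 x 140 x 30 mm; bystander.

How it is judged:
By the outcome, as a careful person would: the job done as asked, in the order asked, and still so for the second after the job is handed in, with the robot touching nothing.
It also fails if it takes over 70 s, if anything falls off the work surface, if the arm or the gripper's body presses on something with over 40 N, if the wrist force passes 120 N, or if a joint passes its speed limit or range.

## Robot

A 7-joint arm with a two-finger parallel gripper is mounted at the origin on the work surface. World frame = base frame: x ahead of the robot, y to its left, z up, the work surface at z = 0. Lengths are in m, angles in rad, forces in N, time in s.
With the tool pointing down it reaches from about 0.425 to 0.875 m from the base axis. Payload 4.7 kg.
Tool frame: the origin (TCP) lies between the finger pads; the fingertips stand ctrl.tip_reach ahead of it and the grasp point (between the pads) lies 5 mm behind it (ctrl.tip_reach is the distance from the TCP to the fingertips, in m); z points along the fingers, y is the direction in which the jaws open and shut (so a half turn about z gives the same grasp; the last joint's range is limited). The gripper opens to 87 mm and grips with 3 to 60 N. Pads are 19 mm wide; open, the fingers measure 117 mm over their backs; the gripper's body (75 mm by 190 mm) begins 51 mm behind the grasp point.
Start: joints at [1.358, 0.321, -0.07, 1.45, 0.023, 1.371, -0.057], TCP at [0.146, -0.633, 0.202] pointing down, gripper open.
Joint ranges: [-2.86, 2.86], [-0.3, 2.09], [-1.38, 1.24], [0.06, 2.45], [-1.56, 4.7], [0.09, 2.05], [-2.69, 2.69]. Speed limits (rad/s): [2.57, 2.57, 3.14, 3.14, 3.14, 3.14, 3.14].

## Interface

Orientations are given as a rotation vector (axis times angle).
In Python, from bench import ctrl gives the robot as it stands.
- The arm moves only by the shell command python3 -m handwheel 'ROWS' [FORCE]. ROWS is JSON, a list of rows, each a list of 7 numbers: the shift along the tool's x, y, z in mm, then the turn, a rotation vector about the tool's x, y, z in rad, then the gripper's target within -1 to 1 (shut at 1, half-way at 0, fully open at -1). In form: [[dx, dy, dz, ax, ay, az, grip], ...]. A call has 1 to 12 rows; each row is the pose to reach, as a shift and turn from the pose commanded when the call began, along the tool's axes at that moment; what a row does not reach only later rows make up. A row lasts 1/8 s, in which the tool goes at most 62.5 mm and 10.7 degrees, less where a joint would pass 70% of its speed; a pose out of reach is approached as far as the arm can. A call with a gripper value outside its range is refused whole. The fingers move at their own pace and stop on an object; FORCE is the grip in N (left out, the last holds). Time passes only in rows, so rows that repeat a pose let the fingers close. It gives the time, the measured TCP pose, the force and the opening at its end, in the units of the state.
- ctrl.get_state(): the state, without advancing time (a new reading comes with each control period).
- ctrl.get_image(name): name is "side" or "top"; returns the picture (420x560x3 uint8, red, green, blue); there is no depth.
- ctrl.camera_model(name): a dict with "mtx" (3x3 intrinsics, pixels), "xyz" and "orientation" of the camera in the world. Camera axes: x right, y up, looking along -z (the intrinsics and any distortion apply to the point x, -y, -z); pixel columns grow to the right and rows downward; lengths in m; the calibration is good to about 2 mm. A picture is of the moment at which its call begins. camera_model takes no time and is no camera call.
- ctrl.close_job(): hands the job in, once; it reports no verdict.
The state is a dict: "time": time; "joint_positions": joint angles; "qd": joint speeds; "joint_torque": joint torques, N m; "position": TCP position; "tool_rot": TCP orientation; "ft_force": force on the tool from outside, world axes, zero at the start; "torque": the same for the moment, N m; "grip_width": opening from 0.0 (shut) to 1.0 (fully open).
Only numpy, scipy, OpenCV 4.12 (cv2) and the standard library are available. Lean on these libraries where they do the work, as an engineer would, in place of code of your own. Each camera call takes 0.05 s, during which the arm holds its last target.

## Working session

There is one attempt and no reset: what is moved stays moved. The work goes in short steps, Python scripts to look and compute and a shell command to move; the robot and the scene stay as the last step left them, time stands still between calls to the robot, and variables do not carry over. Pictures are saved under pics/ and viewed, and the job is handed in when it is done.

```bash
ls; mkdir -p pics; python3 - <<'E'
from bench import ctrl
import cv2
for n in("side","top"):
    cv2.imwrite(f"pics/{n}0.png",ctrl.get_image(n)[:,:,::-1]); print(ctrl.camera_model(n))
print(ctrl.get_state(),ctrl.tip_reach)
E
```

```text
pics
{'mtx': array([[446.18852484,   0.        , 274.59419911],
       [  0.        , 446.18852484, 207.12892987],
       [  0.        ,   0.        ,   1.        ]]), 'xyz': array([-0.05816982,  0.87320198,  1.20775738]), 'orientation': array([ 0.29619207, -0.99749947, -2.41900703])}
{'mtx': array([[443.82679647,   0.        , 284.03094351],
       [  0.        , 443.82679647, 207.09833263],
       [  0.        ,   0.        ,   1.        ]]), 'xyz': array([0.36746924, 0.00721259, 1.49880303]), 'orientation': array([ 0.09620251, -0.08429814, -1.57088763])}
{'time': 0.1, 'joint_positions': array([ 1.35807886,  0.3217576 , -0.07005604,  1.4515433 ,  0.02262384,
        1.37077005, -0.05691369]), 'qd': array([-0.00079901,  0.00037784,  0.00020941, -0.00226993,  0.00088332,
        0.00056127,  0.00090931]), 'joint_torque': array([ 4.18562047e-05, -4.92570806e+01, -4.05664556e-01, -3.13398921e+01,
       -6.42509549e-02,  3.94504680e-02,  9.75168678e-05]), 'position': array([ 0.14597965, -0.63286683,  0.20076989]), 'tool_rot': array([-3.11976059e+00, -3.55319330e-01,  4.92376295e-04]), 'ft_force': array([-0.94559289,  0.25549133,  0.15658482]), 'torque': array([ 0.02517991, -0.03370253, -0.02315202]), 'grip_width': 0.9999579431218247} 0.014
```

View pics/side0.png

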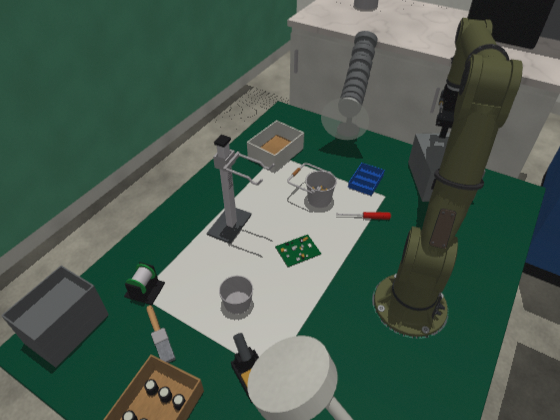

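View pics/top0.png

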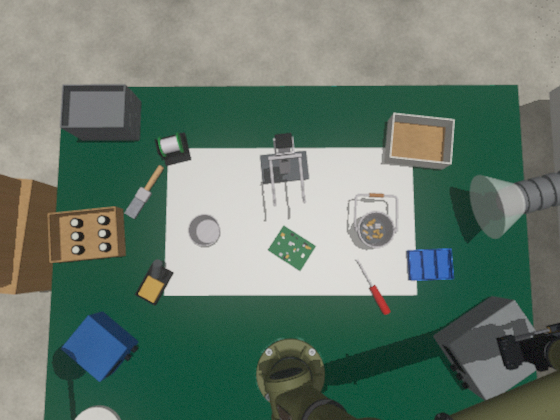

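```bash
cat > h.py <<'E'
import numpy as np, cv2
from bench import ctrl
from scipy.spatial.transform import Rotation as R
def cam(n):
    m=ctrl.camera_model(n); return m['mtx'],m['xyz'],R.from_rotvec(m['orientation']).as_matrix()
def ray(n,u,v):
    K,c,Q=cam(n); d=np.linalg.inv(K)@[u,v,1]; return c,Q@(d*[1,-1,-1])
def onz(n,u,v,z):
    c,d=ray(n,u,v); return c+d*(z-c[2])/d[2]
def proj(n,p):
    K,c,Q=cam(n); q=Q.T@(np.asarray(p)-c)*[1,-1,-1]; q=K@q; return q[:2]/q[2]
def tri(a,b):
    A=[];B=[]
    for n,(u,v) in(("side",a),("top",b)):
        c,d=ray(n,u,v); d/=np.linalg.norm(d); P=np.eye(3)-np.outer(d,d); A.append(P);B.append(P@c)
    return np.linalg.lstsq(np.vstack(A),np.hstack(B),rcond=None)[0]
def crop(n,x0,y0,w,h,s,f):
    im=ctrl.get_image(n); cv2.imwrite(f,cv2.resize(im[y0:y0+h,x0:x0+w,::-1],None,fx=s,fy=s,interpolation=cv2.INTER_CUBIC))
E
python3 - <<'E'
from h import *
crop("top",230,120,190,140,4,"pics/t1.png")
crop("side",200,125,160,120,5,"pics/s1.png")
E
```

```text
(no output)
```

View pics/t1.png

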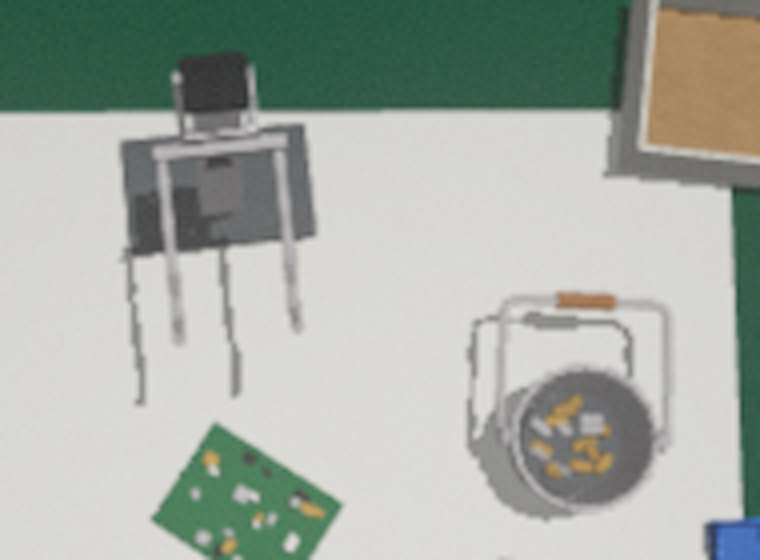

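View pics/s1.png

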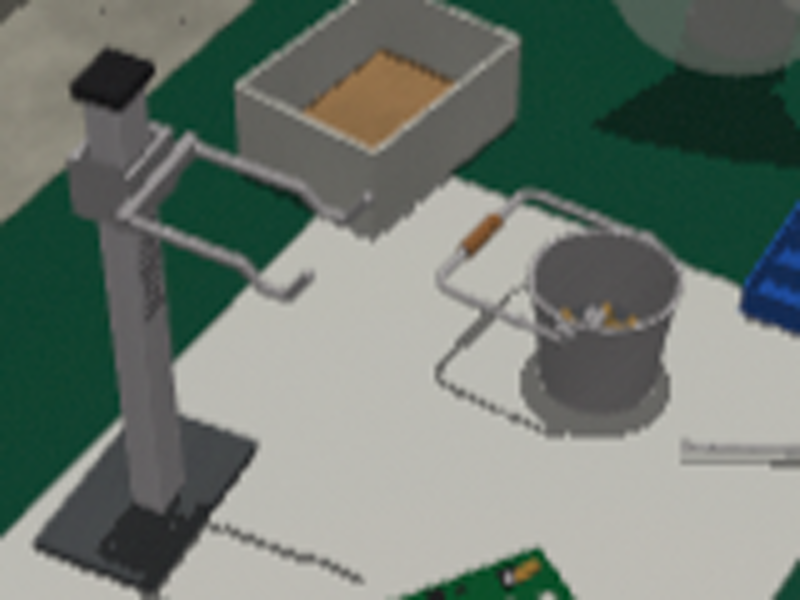

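```bash
python3 - <<'E'
from h import *
def mask(n,x0,y0,w,h,lo,hi):
    im=cv2.cvtColor(ctrl.get_image(n)[y0:y0+h,x0:x0+w],cv2.COLOR_RGB2HSV)
    m=cv2.inRange(im,lo,hi); k,l,s,c=cv2.connectedComponentsWithStats(m)
    i=1+np.argmax(s[1:,4]); ys,xs=np.nonzero(l==i); print(n,s[i],c[i]+[x0,y0])
    (r)=cv2.minAreaRect(np.c_[xs,ys].astype(np.float32)); print(r)
    return c[i]+[x0,y0]
a=mask("side",280,160,30,25,(3,110,60),(18,255,255))
b=mask("top",360,185,40,20,(3,110,60),(18,255,255))
print(a,b,"grip tri",tri(a,b), "top z.088",onz("top",*b,.088),"side",onz("side",*a,.088))
# rim centre
print("rim", onz("top",376.75,229.2,.098), onz("side",200+606/5,125+282/5,.098))
# bar corners at top
for u,v in((505,303),(660,310),(505,420),(664,420),(660,445)): print("bar",onz("top",230+u/4,120+v/4,.088))
# prong tips
S=lambda u,v:(200+u/5,125+v/5); T=lambda u,v:(230+u/4,120+v/4)
print("left tip",tri(S(308,274),T(179,341)),"right tip",tri(S(368,200),T(298,329)))
print("crossbar ends",tri(S(125,213),T(158,153)),tri(S(192,140),T(284,142)))
for t in ((158,153),(284,142),(179,341),(298,329)): print(onz("top",*T(*t),.31))
print("foot corners",[onz("top",*T(*t),.012)[:2].round(4) for t in((122,142),(303,126),(316,236),(131,255))])
E
```

```text
side [13  8  7  8 23] [295.91304348 171.43478261]
((16.250001907348633, 11.25), (2.1213202476501465, 8.485280990600586), 45.0)
top [10  9 13  3 34] [376.58823529 194.85294118]
((16.0, 10.0), (2.0, 12.0), 90.0)
[295.91304348 171.43478261] [376.58823529 194.85294118] grip tri [ 0.56979011 -0.27789848  0.09043729] top z.088 [ 0.56907317 -0.2789223   0.088     ] side [ 0.57224527 -0.27991381  0.088     ]
rim [ 0.45825152 -0.2746234   0.098     ] [ 0.45766577 -0.26888791  0.098     ]
bar [ 0.56634185 -0.21376101  0.088     ]
bar [ 0.56035938 -0.33756051  0.088     ]
bar [ 0.47240457 -0.21186575  0.088     ]
bar [ 0.47213723 -0.33807338  0.088     ]
bar [ 0.45226948 -0.33430118  0.088     ]
left tip [0.51064226 0.04187966 0.31674897] right tip [ 0.51852066 -0.03827861  0.31417443]
crossbar ends [0.63775719 0.05567316 0.31928327] [ 0.64658607 -0.02956276  0.31530822]
[0.63909134 0.05561294 0.31      ]
[ 0.64646834 -0.03045962  0.31      ]
[0.50974816 0.0411582  0.31      ]
[ 0.51770454 -0.03913997  0.31      ]
foot corners [array([0.7169, 0.0986]), array([ 0.7303, -0.0562]), array([ 0.6349, -0.0666]), array([0.619 , 0.0905])]
```

```bash
cat >> h.py <<'E'
def Rt(yaw,tilt=0):
    y=np.array([np.cos(yaw),np.sin(yaw),0]); z=np.array([0,0,-1.]); x=np.cross(y,z)
    M=np.c_[x,y,z]
    # tilt>0: body (tool -z) leans towards -y_tool(-x world), about tool x
    return M@R.from_rotvec([tilt,0,0]).as_matrix()
def goto(gp,yaw,tilt=0):
    "delta row for grasp point gp"
    s=ctrl.get_state(); Rc=R.from_rotvec(s['tool_rot']).as_matrix(); Rg=Rt(yaw,tilt)
    p=np.asarray(gp)+Rg@[0,0,.005]
    d=Rc.T@(p-s['position'])*1000; a=R.from_matrix(Rc.T@Rg).as_rotvec()
    print("t",round(s['time'],2),"d",d.round(1),"a",a.round(3)); return d,a
def st():
    s=ctrl.get_state(); Rc=R.from_rotvec(s['tool_rot']).as_matrix()
    print("t",round(s['time'],2),"gp",(s['position']-Rc[:,2]*.005).round(4),"yaw",np.arctan2(Rc[1,1],Rc[0,1]).round(3),"z",Rc[:,2].round(3),"F",s['ft_force'].round(2),"w",round(s['grip_width'],3))
E
python3 - <<'E'
from h import *
st()
print(Rt(0,.2).round(2))
goto((.5697,-.279,.20),-.05,.19)
goto((.5697,-.279,.20),-.05)
E
```

```text
t 0.3 gp [ 0.1461 -0.6332  0.2064] yaw -1.344 z [-0.     0.001 -1.   ] F [-0.23  0.38 -0.33] w 0.996
[[ 0.    0.98 -0.2 ]
 [ 1.    0.    0.  ]
 [ 0.   -0.2  -0.98]]
t 0.3 d [ 491.5 -250.1    6.4] a [ 0.162 -0.123 -1.29 ]
t 0.3 d [ 492.4 -249.9    6.5] a [-1.000e-03 -0.000e+00 -1.294e+00]
```

```bash
python3 -m handwheel '[[20,-10,-10,0,0,-0.05,-0.15],[60,-31,-20,0,0,-0.16,-0.15],[110,-56,-20,0,0,-0.3,-0.15],[160,-81,-20,0,0,-0.43,-0.15],[215,-109,-20,0,0,-0.57,-0.15],[270,-137,-20,0,0,-0.71,-0.15],[325,-165,-20,0,0,-0.85,-0.15],[380,-193,-20,0,0,-1.0,-0.15],[425,-216,-15,0,0,-1.12,-0.15],[460,-234,-10,0,0,-1.21,-0.15],[485,-246,0,0,0,-1.27,-0.15],[492,-250,6,0,0,-1.294,-0.15]]' 20; python3 - <<'E'
from h import *
st();goto((.5697,-.279,.20),-.05,-.19)
E
```

```text
time: 1.8
position: [0.5703, -0.2767, 0.1952]
tool_rot: [-2.271, -2.17, -0.0]
ft_force: [0.8, -0.4, -0.5]
grip_width: 0.574
t 1.8 gp [ 0.5703 -0.2767  0.2002] yaw -0.045 z [-0.     0.001 -1.   ] F [ 0.79 -0.43 -0.51] w 0.574
t 1.8 d [-2.3  0.4  0.1] a [-0.19  -0.001  0.005]
```

```bash
cat >> h.py <<'E'
def avg(n=12):
    F=[]
    for i in range(n):
        ctrl.get_image("top"); s=ctrl.get_state(); F.append(np.r_[s['ft_force'],s['joint_torque'][1:6:1]])
    F=np.array(F); print("avg",F.mean(0).round(3),"sd",F.std(0).round(3))
E
python3 -m handwheel '[[-2,0,0,-0.1,0,0,-0.15],[-2,0,0,-0.19,0,0,-0.15],[-2,0,0,-0.19,0,0,-0.15],[-2,0,0,-0.19,0,0,-0.15]]'
python3 - <<'E'
from h import *
st(); avg()
goto((.5697,-.279,.20),-.05,0)
E
```

```text
time: 2.3
position: [0.5689, -0.2821, 0.1961]
tool_rot: [2.173, 2.065, 0.195]
ft_force: [-0.2, -0.4, 0.7]
grip_width: 0.579
t 2.3 gp [ 0.568  -0.2821  0.2011] yaw -0.051 z [ 0.188 -0.01  -0.982] F [-0.18 -0.43  0.69] w 0.579
avg [ -0.181   0.096   0.048 -38.161  -3.055 -31.573  -0.336  -0.819] sd [0.423 0.584 0.418 0.144 0.089 0.097 0.015 0.014]
t 2.9 d [2.1 0.2 0.8] a [ 0.19 -0.    0.  ]
```

```bash

python3 -m handwheel '[[0,0,0,0.1,0,0,-0.15],[2,0,0,0.19,0,0,-0.15],[2,0,0,0.19,0,0,-0.15],[2,0,0,0.19,0,0,-0.15]]'
python3 - <<'E'
from h import *
st(); crop("side",220,80,160,120,5,"pics/s2.png");st()
crop("top",320,140,100,100,6,"pics/t2.png");st()
goto((.5697,-.279,.09),-.05,0)
E
```

```text
time: 3.4
position: [0.569, -0.2792, 0.1955]
tool_rot: [2.276, 2.165, 0.001]
ft_force: [-0.9, -0.3, -0.1]
grip_width: 0.573
t 3.4 gp [ 0.569  -0.2792  0.2005] yaw -0.05 z [ 0.  0. -1.] F [-0.95 -0.33 -0.06] w 0.573
t 3.45 gp [ 0.5687 -0.2795  0.2007] yaw -0.051 z [ 0. -0. -1.] F [-0.06  0.15 -0.24] w 0.574
t 3.5 gp [ 0.5685 -0.2796  0.2009] yaw -0.051 z [ 0.    -0.001 -1.   ] F [ 0.04 -0.24 -0.26] w 0.576
t 3.5 d [  0.8   1.1 110.9] a [ 0.     0.001 -0.001]
```

View pics/s2.png

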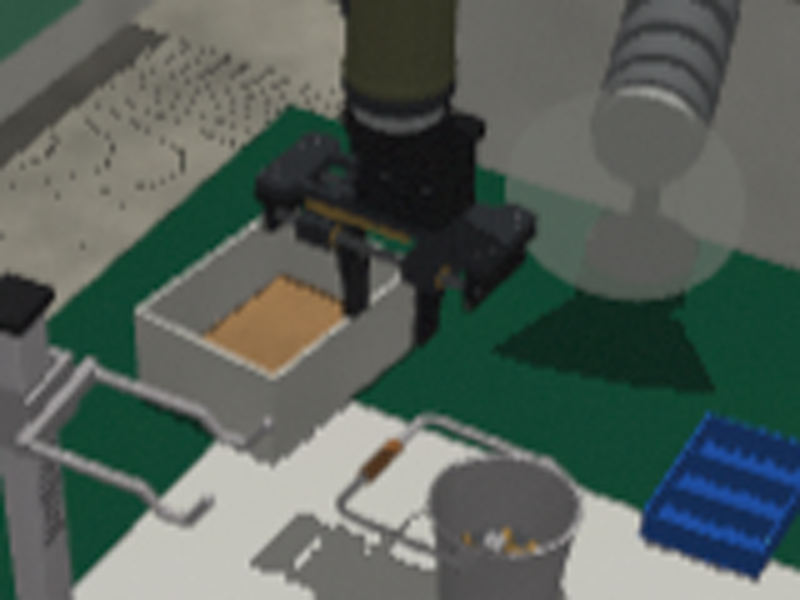

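View pics/t2.png

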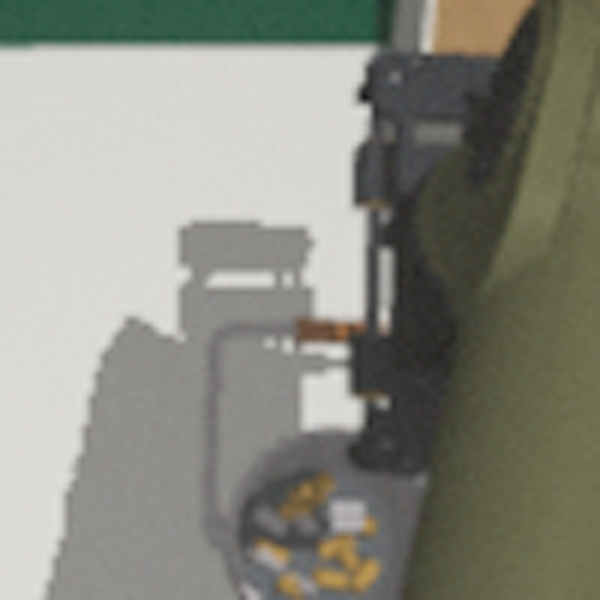

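```bash
python3 - <<'E'
from h import *
S=lambda u,v:(200+u/5,125+v/5); T=lambda u,v:(230+u/4,120+v/4)
print("base",onz("side",*S(372,240),0), onz("top",*T(612,175),0))
print("rim tri",tri(S(373,153),T(642,150)))
for z in(.05,.06,.07,.08,.1): print(z,onz("side",*S(373,153),z),onz("top",*T(642,150),z))
E
```

```text
base [ 0.69303389 -0.31578452  0.        ] [ 0.68938892 -0.32148188  0.        ]
rim tri [ 0.69475006 -0.32693406  0.08277228]
0.05 [ 0.71942842 -0.36080742  0.05      ] [ 0.69971192 -0.3359671   0.05      ]
0.06 [ 0.712712  -0.3501488  0.06     ] [ 0.6974187  -0.33359839  0.06      ]
0.07 [ 0.70599558 -0.33949019  0.07      ] [ 0.69512548 -0.33122967  0.07      ]
0.08 [ 0.69927916 -0.32883157  0.08      ] [ 0.69283226 -0.32886096  0.08      ]
0.1 [ 0.68584633 -0.30751433  0.1       ] [ 0.68824581 -0.32412354  0.1       ]
```

```bash

python3 -m handwheel '[[1,1,10,0,0,0,-0.15],[1,1,25,0,0,0,-0.15],[1,1,40,0,0,0,-0.15],[1,1,55,0,0,0,-0.15],[1,1,70,0,0,0,-0.15],[1,1,85,0,0,0,-0.15],[1,1,97,0,0,0,-0.15],[1,1,106,0,0,0,-0.15],[1,1,112,0,0,0,-0.15],[1,1,112,0,0,0,-0.15],[1,1,112,0,0,0,-0.15]]'
python3 - <<'E'
from h import *
st(); crop("side",250,120,100,75,7,"pics/s3.png");
crop("top",320,140,100,100,6,"pics/t3.png");st()
E
```

```text
time: 4.88
position: [0.5707, -0.2783, 0.0842]
tool_rot: [2.276, 2.165, 0.0]
ft_force: [1.1, -0.2, 0.1]
grip_width: 0.573
t 4.88 gp [ 0.5707 -0.2783  0.0892] yaw -0.05 z [ 0.001 -0.    -1.   ] F [ 1.13 -0.24  0.14] w 0.573
t 4.97 gp [ 0.5707 -0.2783  0.0893] yaw -0.05 z [ 0.001 -0.001 -1.   ] F [-0.63  0.27  0.31] w 0.577
```

View pics/s3.png

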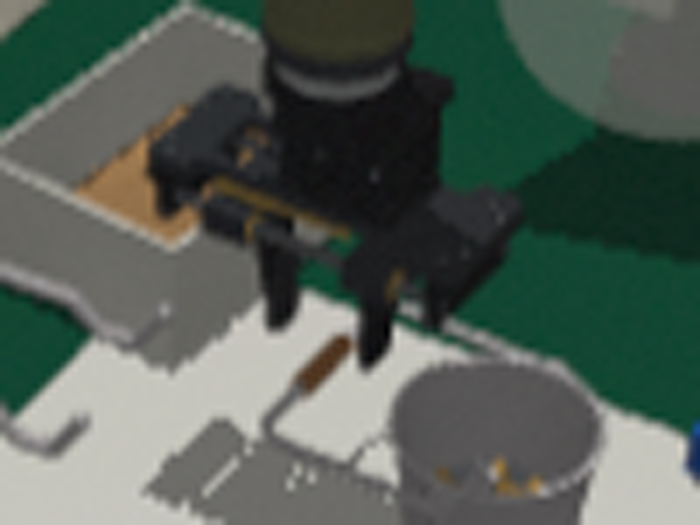

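View pics/t3.png

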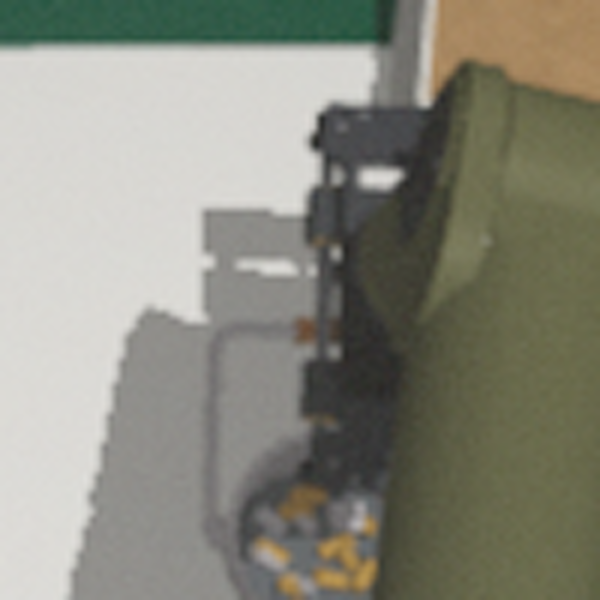

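```bash
python3 - <<'E'
from h import *
for p in ((.5707,-.2783,.0893),(.6037,-.2783,.070),(.5377,-.2783,.070),(.5377,-.2783,.1),(.5377,-.2683,.07),(.5377,-.3283,.07)):
    q=proj("side",p); print(p,((q-[250,120])*7).round(), ((proj("top",p)-[320,140])*6).round())
im=ctrl.get_image("side"); cv2.imwrite("pics/s4.png",cv2.resize(im[100:200,240:340,::-1],None,fx=6,fy=6,interpolation=cv2.INTER_NEAREST))
E
```

```text
(0.5707, -0.2783, 0.0893) [322. 361.] [339. 326.]
(0.6037, -0.2783, 0.07) [270. 367.] [330. 271.]
(0.5377, -0.2783, 0.07) [374. 408.] [333. 391.]
(0.5377, -0.2783, 0.1) [376. 366.] [344. 385.]
(0.5377, -0.2683, 0.07) [365. 418.] [315. 391.]
(0.5377, -0.3283, 0.07) [417. 357.] [426. 391.]
```

View pics/s4.png

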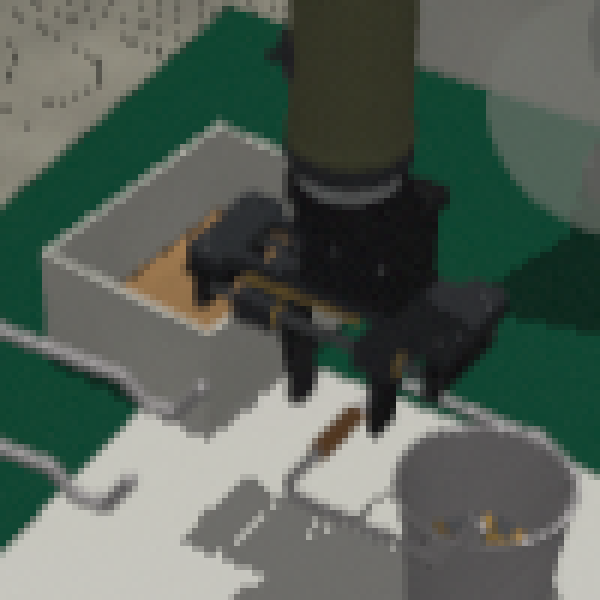

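```bash
python3 - <<'E'
from h import *
for z in(.07,.08,.09,.1): print(z,onz("side",290.4,166.5,z).round(3),onz("side",303.6,172.5,z).round(3))
print("s2")
for z in(.18,.19,.2,.21): print(z,onz("side",291,143,z).round(3),onz("side",305.4,148.5,z).round(3))
E
```

```text
0.07 [ 0.616 -0.313  0.07 ] [ 0.554 -0.308  0.07 ]
0.08 [ 0.61  -0.303  0.08 ] [ 0.548 -0.298  0.08 ]
0.09 [ 0.604 -0.292  0.09 ] [ 0.543 -0.288  0.09 ]
0.1 [ 0.598 -0.282  0.1  ] [ 0.537 -0.277  0.1  ]
s2
0.18 [ 0.619 -0.319  0.18 ] [ 0.556 -0.318  0.18 ]
0.19 [ 0.612 -0.308  0.19 ] [ 0.55  -0.306  0.19 ]
0.2 [ 0.606 -0.296  0.2  ] [ 0.544 -0.295  0.2  ]
0.21 [ 0.599 -0.285  0.21 ] [ 0.538 -0.283  0.21 ]
```

```bash

python3 -m handwheel '[[0,0,0,0,0,0,0.3],[0,0,0,0,0,0,0.6],[0,0,0,0,0,0,0.8],[0,0,0,0,0,0,1],[0,0,0,0,0,0,1],[0,0,0,0,0,0,1]]' 6
python3 - <<'E'
from h import *
st(); crop("side",250,120,100,75,7,"pics/s5.png");avg(4)
E
```

```text
time: 5.78
position: [0.5704, -0.2782, 0.0837]
tool_rot: [2.276, 2.165, -0.0]
ft_force: [0.1, 0.1, -0.2]
grip_width: 0.026
t 5.78 gp [ 0.5704 -0.2782  0.0887] yaw -0.05 z [-0. -0. -1.] F [ 0.14  0.05 -0.22] w 0.026
avg [ -0.315   0.24    0.1   -48.026  -6.057 -28.609  -0.05    0.053] sd [0.149 0.655 0.409 0.    0.    0.    0.    0.   ]
```

View pics/s5.png

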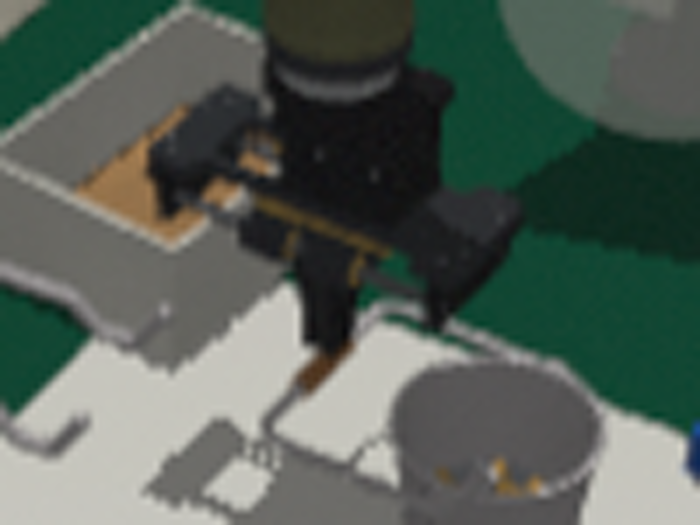

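```bash
python3 - <<'E'
from h import *
crop("side",275,130,40,50,12,"pics/s6.png")
crop("top",345,150,50,60,10,"pics/t6.png")
for z in(.07,.08,.09,.095,.1): print(z,onz("side",297.1,170,z).round(3))
E
```

```text
0.07 [ 0.583 -0.308  0.07 ]
0.08 [ 0.577 -0.298  0.08 ]
0.09 [ 0.571 -0.288  0.09 ]
0.095 [ 0.569 -0.282  0.095]
0.1 [ 0.566 -0.277  0.1  ]
```

View pics/s6.png

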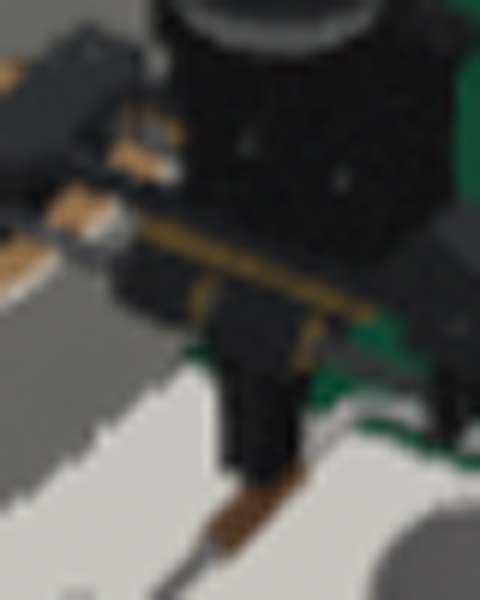

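View pics/t6.png

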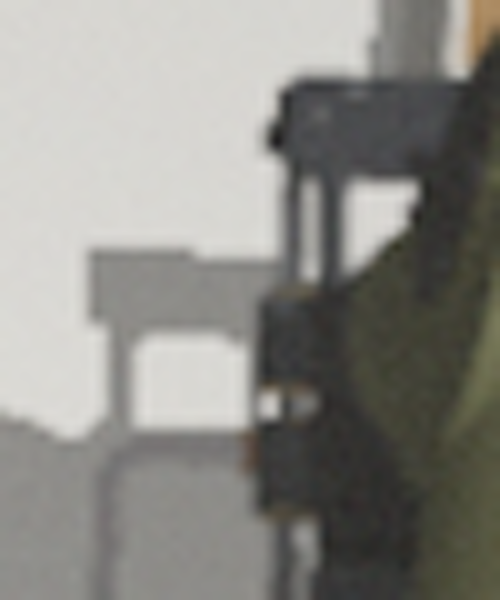

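```bash
python3 - <<'E'
from h import *
T=lambda u,v:(345+u/10,150+v/10)
S=lambda u,v:(275+u/12,130+v/12)
for z in(.11,.13,.15,.17): print(z,"carr mid, left edge",onz("top",*T(262,392),z).round(3), "gap side mid(near bottom)",onz("side",*S(262,330),z).round(3))
# end plates of body
print("plate +x corner left", [onz("top",*T(290,80),z).round(3) for z in (.13,.15,.17)])
s=ctrl.get_state(); print(s['joint_positions'].round(4), s['tool_rot'])
# known-scale check of calibration: base centre pixel
print(proj("top",(0,0,0)),proj("side",(0,0,0)))
E
```

```text
0.11 carr mid, left edge [ 0.584 -0.258  0.11 ] gap side mid(near bottom) [ 0.598 -0.332  0.11 ]
0.13 carr mid, left edge [ 0.581 -0.254  0.13 ] gap side mid(near bottom) [ 0.587 -0.31   0.13 ]
0.15 carr mid, left edge [ 0.578 -0.25   0.15 ] gap side mid(near bottom) [ 0.575 -0.288  0.15 ]
0.17 carr mid, left edge [ 0.575 -0.246  0.17 ] gap side mid(near bottom) [ 0.563 -0.266  0.17 ]
plate +x corner left [array([ 0.68 , -0.265,  0.13 ]), array([ 0.675, -0.261,  0.15 ]), array([ 0.671, -0.257,  0.17 ])]
[ 0.8228  0.4169 -0.5186  1.6169  0.2201  1.1664  0.2041] [-2.27621419e+00 -2.16525302e+00  1.19916279e-04]
[289.94652102 371.79203061] [409.22677267 304.19020051]
```

```bash

python3 -m handwheel '[[0,0,0,0,0,0,-0.15],[0,0,0,0,0,0,-0.15],[0,0,0,0,0,0,-0.15],[0,0,6,0,0,0,-0.15],[0,0,12,0,0,0,-0.15],[0,0,18,0,0,0,-0.15],[0,0,20,0,0,0,-0.15],[0,0,20,0,0,0,-0.15]]' 6
python3 - <<'E'
from h import *
st(); crop("side",250,120,100,75,7,"pics/s7.png");st()
E
```

```text
time: 7.12
position: [0.5703, -0.2781, 0.0635]
tool_rot: [-2.276, -2.165, 0.0]
ft_force: [0.2, 0.5, 0.0]
grip_width: 0.574
t 7.12 gp [ 0.5703 -0.2781  0.0685] yaw -0.05 z [-0.  0. -1.] F [0.19 0.45 0.05] w 0.574
t 7.17 gp [ 0.5704 -0.2782  0.0688] yaw -0.05 z [-0. -0. -1.] F [1.06 0.24 1.13] w 0.575
```

View pics/s7.png

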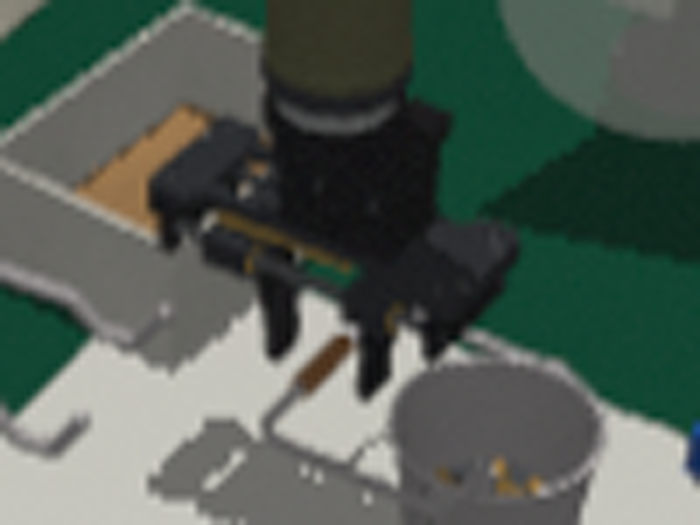

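```bash

python3 -m handwheel '[[0,0,3,0,0,0,-0.15],[0,0,6,0,0,0,-0.15],[0,0,6,0,0,0,0.2],[0,0,6,0,0,0,0.5],[0,0,6,0,0,0,0.7],[0,0,6,0,0,0,1],[0,0,6,0,0,0,1],[0,0,6,0,0,0,1]]' 8
python3 - <<'E'
from h import *
st(); crop("side",250,120,100,75,7,"pics/s8.png");avg(4)
E
```

```text
time: 8.18
position: [0.5706, -0.2782, 0.0578]
tool_rot: [2.276, 2.165, 0.0]
ft_force: [0.7, -0.2, 0.3]
grip_width: 0.155
t 8.18 gp [ 0.5706 -0.2782  0.0628] yaw -0.05 z [ 0. -0. -1.] F [ 0.7  -0.16  0.28] w 0.155
avg [  0.712  -0.153   0.164 -48.658  -6.151 -27.406  -0.054   0.42 ] sd [0.187 0.312 0.444 0.018 0.014 0.049 0.001 0.029]
```

View pics/s8.png

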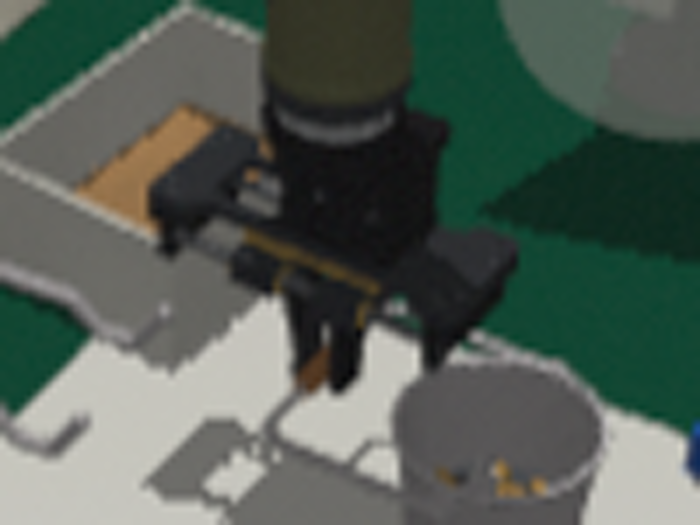

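```bash
python3 - <<'E'
import numpy as np
for f in np.r_[.03,np.arange(.1,1.6,.07),1.571]:
    r=110.7; print(round(f,2),round(-110+r*np.cos(f),1),round(-r*np.sin(f),1))
E
python3 -m handwheel '[[0,0,0,0,0,0,1],[0,0,0,0,0,0,1]]' 25
python3 -c "
from h import *
st();avg(6)"
```

```text
0.03 0.7 -3.3
0.1 0.1 -11.1
0.17 -0.9 -18.7
0.24 -2.5 -26.3
0.31 -4.6 -33.8
0.38 -7.2 -41.1
0.45 -10.3 -48.2
0.52 -13.9 -55.0
0.59 -18.0 -61.6
0.66 -22.5 -67.9
0.73 -27.5 -73.8
0.8 -32.9 -79.4
0.87 -38.6 -84.6
0.94 -44.7 -89.4
1.01 -51.1 -93.7
1.08 -57.8 -97.6
1.15 -64.8 -101.0
1.22 -72.0 -104.0
1.29 -79.3 -106.4
1.36 -86.8 -108.2
1.43 -94.5 -109.6
1.5 -102.2 -110.4
1.57 -109.9 -110.7
1.57 -110.0 -110.7
time: 8.68
position: [0.5705, -0.2783, 0.0579]
tool_rot: [2.276, 2.165, 0.0]
ft_force: [0.9, 0.4, 0.5]
grip_width: 0.151
t 8.68 gp [ 0.5705 -0.2783  0.0629] yaw -0.05 z [ 0. -0. -1.] F [0.9  0.37 0.45] w 0.151
avg [  1.172  -0.288   0.213 -48.417  -6.052 -27.069  -0.051   0.551] sd [0.313 0.307 0.37  0.043 0.016 0.049 0.002 0.014]
```

```bash

python3 -m handwheel '[[0,0.8,-3,0,0,0,1],[0,0.5,-9,0,0,0,1],[0,-0.5,-16,0,0,0,1],[0,-1.8,-23,0,0,0,1],[0,-3.3,-30,0,0,0,1],[0,-5.2,-36,0,0,0,1],[0,-7,-41,0,0,0,1],[0,-8,-43,0,0,0,1],[0,-8,-43,0,0,0,1]]' 25
python3 - <<'E'
from h import *
st(); crop("side",250,110,100,75,7,"pics/s9.png");avg(6)
E
```

```text
time: 10.1
position: [0.5627, -0.2779, 0.101]
tool_rot: [2.276, 2.165, 0.0]
ft_force: [0.8, -0.1, -0.5]
grip_width: 0.151
t 10.1 gp [ 0.5627 -0.2779  0.106 ] yaw -0.05 z [ 0.001 -0.    -1.   ] F [ 0.77 -0.07 -0.47] w 0.151
avg [  0.639  -0.187  -0.155 -46.771  -5.732 -28.635  -0.118   0.317] sd [0.411 0.293 0.768 0.084 0.04  0.11  0.005 0.054]
```

View pics/s9.png

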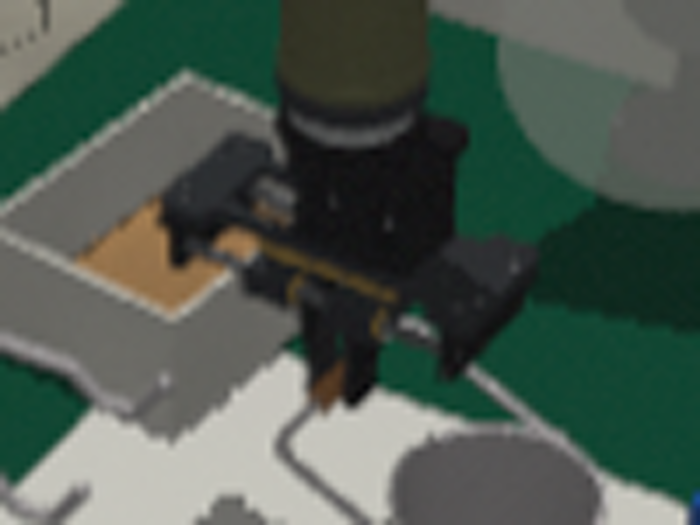

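```bash

python3 -m handwheel '[[0,1.5,-1,0,0,0,1],[0,-0.4,-5.3,0,0,0,1],[0,-4,-12.2,0,0,0,1],[0,-8.1,-18.8,0,0,0,1],[0,-12.6,-25.1,0,0,0,1],[0,-17.5,-31,0,0,0,1],[0,-22.9,-36.6,0,0,0,1],[0,-26.9,-40.4,0,0,0,1],[0,-29.4,-42.5,0,0,0,1],[0,-29.4,-42.5,0,0,0,1]]' 25
python3 - <<'E'
from h import *
st(); crop("side",250,100,100,100,6,"pics/s10.png");avg(6)
E
```

```text
time: 11.7
position: [0.533, -0.2765, 0.1435]
tool_rot: [2.276, 2.165, 0.0]
ft_force: [-0.7, -0.7, -1.2]
grip_width: 0.155
t 11.7 gp [ 0.533  -0.2765  0.1485] yaw -0.05 z [ 0. -0. -1.] F [-0.72 -0.72 -1.23] w 0.155
avg [ -0.066  -0.686  -0.198 -42.595  -4.643 -29.791  -0.155   0.148] sd [0.626 0.385 0.475 0.095 0.015 0.094 0.007 0.042]
```

View pics/s10.png

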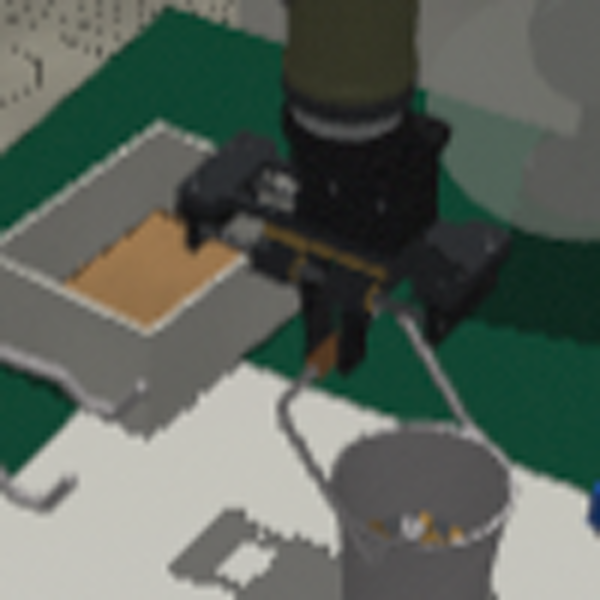

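```bash

python3 -m handwheel '[[0,-2,-1.8,0,0,0,1],[0,-6.1,-4.8,0,0,0,1],[0,-12.6,-9.1,0,0,0,1],[0,-19.2,-12.9,0,0,0,1],[0,-26.2,-16.3,0,0,0,1],[0,-33.3,-19.1,0,0,0,1],[0,-38,-20.8,0,0,0,1],[0,-40.7,-21.5,0,0,0,1],[0,-40.7,-21.5,0,0,0,1]]' 25
python3 - <<'E'
from h import *
st(); crop("side",250,100,100,100,6,"pics/s11.png");avg(6)
E
```

```text
time: 13.18
position: [0.4923, -0.2743, 0.1648]
tool_rot: [2.276, 2.165, -0.0]
ft_force: [-0.1, 0.2, -1.1]
grip_width: 0.15
t 13.18 gp [ 0.4923 -0.2743  0.1698] yaw -0.05 z [ 0. -0. -1.] F [-0.13  0.19 -1.09] w 0.15
avg [-4.7800e-01 -2.9800e-01 -1.2000e+00 -3.8039e+01 -3.1780e+00 -3.0900e+01
 -1.2800e-01 -1.9000e-02] sd [0.3   0.528 0.605 0.055 0.019 0.023 0.006 0.011]
```

View pics/s11.png

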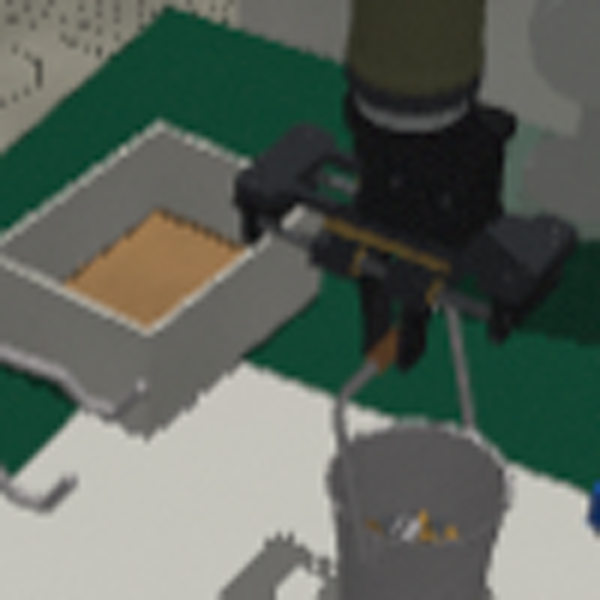

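```bash

python3 -m handwheel '[[0,-3,-0.2,0,0,0,1],[0,-7.5,-0.8,0,0,0,1],[0,-13,-1.5,0,0,0,1],[0,-18.5,-2,0,0,0,1],[0,-24,-2.4,0,0,0,1],[0,-28,-2.5,0,0,0,1],[0,-30,-2.5,0,0,0,1],[0,-30,-2.5,0,0,0,1]]' 25
python3 - <<'E'
from h import *
st(); crop("side",250,100,100,100,6,"pics/s12.png");avg(8); cv2.imwrite("pics/t12.png",ctrl.get_image("top")[:,:,::-1])
E
```

```text
time: 14.52
position: [0.4622, -0.2729, 0.1676]
tool_rot: [2.276, 2.165, -0.001]
ft_force: [-0.6, -0.2, 5.8]
grip_width: 0.152
t 14.53 gp [ 0.4622 -0.2729  0.1726] yaw -0.05 z [ 0.    -0.001 -1.   ] F [-0.63 -0.24  5.81] w 0.152
avg [ -0.211   0.219   5.818 -31.258  -1.846 -27.732  -0.076  -0.084] sd [0.394 0.278 0.429 0.021 0.005 0.003 0.001 0.001]
```

View pics/s12.png

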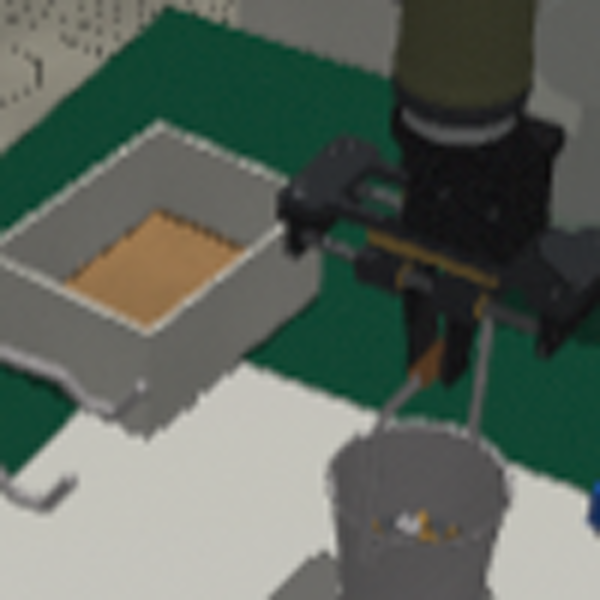

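View pics/t12.png

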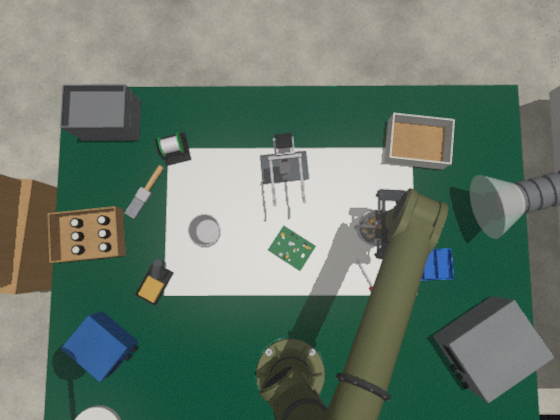

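```bash

python3 -m handwheel '[[0,0,-0.7,0,0,0,1],[0,0,-1.2,0,0,0,1],[0,0,-1.2,0,0,0,1]]' 25
python3 - <<'E'
from h import *
st(); avg(6)
E
```

```text
time: 15.4
position: [0.4618, -0.2727, 0.1678]
tool_rot: [-2.276, -2.164, 0.001]
ft_force: [-0.2, -1.1, -0.3]
grip_width: 0.148
t 15.4 gp [ 0.4618 -0.2727  0.1728] yaw -0.05 z [-0.001  0.001 -1.   ] F [-0.25 -1.09 -0.3 ] w 0.148
avg [ -0.259  -0.243  -1.426 -34.722  -2.124 -31.025  -0.12    0.083] sd [0.151 0.685 0.682 0.277 0.053 0.3   0.045 0.008]
```

```bash

python3 -m handwheel '[[0,0,-2,0,0,0,1],[0,0,-5,0,0,0,1],[0,0,-11,0,0,0,1],[0,0,-20,0,0,0,1],[0,0,-32,0,0,0,1],[0,0,-46,0,0,0,1],[0,0,-61,0,0,0,1],[0,0,-76,0,0,0,1],[0,0,-91,0,0,0,1],[0,0,-105,0,0,0,1],[0,0,-117,0,0,0,1],[0,0,-126,0,0,0,1]]' 30
python3 -m handwheel '[[0,0,-5,0,0,0,1],[0,0,-9,0,0,0,1],[0,0,-11,0,0,0,1],[0,0,-12,0,0,0,1],[0,0,-12,0,0,0,1],[0,0,-12,0,0,0,1]]'
python3 - <<'E'
from h import *
st(); avg(12)
crop("side",200,50,160,150,5,"pics/s13.png"); crop("top",240,120,180,130,4,"pics/t13.png")
E
```

```text
time: 17.2
position: [0.4625, -0.2728, 0.2952]
tool_rot: [2.276, 2.165, -0.0]
ft_force: [-0.3, -0.4, -2.1]
grip_width: 0.146
time: 17.95
position: [0.4623, -0.2727, 0.3063]
tool_rot: [-2.276, -2.165, 0.0]
ft_force: [0.3, -0.5, -2.8]
grip_width: 0.155
t 17.95 gp [ 0.4623 -0.2727  0.3113] yaw -0.05 z [-0.  0. -1.] F [ 0.3  -0.53 -2.81] w 0.155
avg [ 9.2000e-02  1.3000e-02 -2.2080e+00 -3.3385e+01 -1.1700e+00 -3.2973e+01
 -4.5000e-02  6.6000e-02] sd [0.55  0.57  0.317 0.006 0.002 0.006 0.001 0.001]
```

View pics/s13.png

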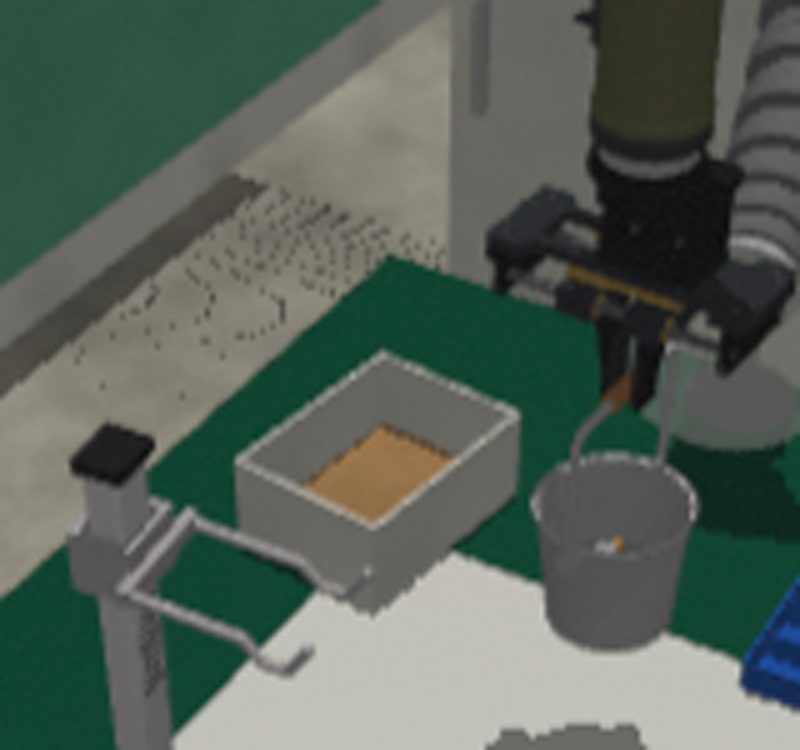

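View pics/t13.png

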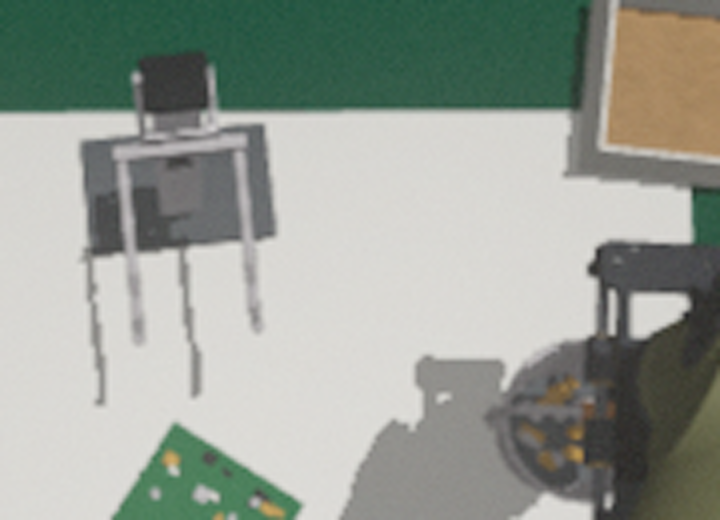

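```bash
cat >> h.py <<'E'
OFF=.030
def bar():
    s=ctrl.get_state(); Rc=R.from_rotvec(s['tool_rot']).as_matrix()
    b=s['position']-Rc[:,2]*OFF
    u=np.array([np.cos(.094),np.sin(.094),0]); v=np.array([-u[1],u[0],0]); d=b-np.array([.542,.004,.300])
    print("t",round(s['time'],2),"bar",b.round(4),"rel seat mm",(np.array([d@u,d@v,d[2]])*1000).round(1),"F",s['ft_force'].round(2),"w",round(s['grip_width'],3),"q",s['joint_positions'].round(2))
def gobar(p,yaw=.094,tilt=0):
    s=ctrl.get_state(); Rc=R.from_rotvec(s['tool_rot']).as_matrix(); Rg=Rt(yaw,tilt)
    q=np.asarray(p)+Rg[:,2]*OFF
    print("d",(Rc.T@(q-s['position'])*1000).round(1),"a",R.from_matrix(Rc.T@Rg).as_rotvec().round(3))
E
python3 - <<'E'
from h import *
bar(); gobar((.485,-.0014,.338))
T=lambda u,v:(230+u/4,120+v/4)
print("cap",[onz("top",*T(213,83),z).round(4) for z in(.39,.395,.4)], proj("side",(.672,.016,.39)))
E
```

```text
t 18.65 bar [ 0.4624 -0.2728  0.3365] rel seat mm [-105.2 -268.1   36.5] F [-0.11  0.54 -1.67] w 0.152 q [ 0.98  0.07 -0.52  1.54  0.04  1.53  0.4 ]
d [272.2   9.   -1.6] a [-0.     0.    -0.144]
cap [array([0.6664, 0.0173, 0.39  ]), array([0.665 , 0.0172, 0.395 ]), array([0.6637, 0.0172, 0.4   ])] [221.90855852 139.00370981]
```

```bash

python3 -m handwheel '[[3,0,0,0,0,0,1],[10,0,0,0,0,0,1],[20,0.5,0,0,0,-0.01,1],[32,1,0,0,0,-0.02,1],[46,1.5,0,0,0,-0.03,1],[61,2,-0.5,0,0,-0.035,1],[77,2.5,-0.5,0,0,-0.04,1],[94,3,-0.5,0,0,-0.05,1],[111,4,-0.5,0,0,-0.06,1],[128,4.5,-1,0,0,-0.07,1],[145,5,-1,0,0,-0.08,1],[162,5.5,-1,0,0,-0.09,1]]' 30
python3 - <<'E'
from h import *
bar(); gobar((.485,-.0014,.338))
E
```

```text
time: 20.15
position: [0.4761, -0.1101, 0.3075]
tool_rot: [2.176, 2.266, -0.0]
ft_force: [0.5, 0.1, -2.4]
grip_width: 0.149
t 20.15 bar [ 0.4761 -0.1101  0.3375] rel seat mm [ -76.3 -107.4   37.5] F [ 0.53  0.09 -2.44] w 0.149 q [ 0.86 -0.04 -0.65  1.64 -0.02  1.53  0.24]
d [108.2  13.3  -0.5] a [ 0.     0.    -0.053]
```

```bash

python3 -m handwheel '[[16,2,0,0,0,-0.008,1],[32,4,0,0,0,-0.016,1],[48,6,0,0,0,-0.024,1],[62,8,0,0,0,-0.032,1],[75,9,0,0,0,-0.038,1],[86,10.5,0,0,0,-0.044,1],[95,12,0,0,0,-0.048,1],[102,13,0,0,0,-0.051,1],[106,13,0,0,0,-0.053,1],[108,13,0,0,0,-0.053,1],[108,13,0,0,0,-0.053,1],[108,13,0,0,0,-0.053,1]]' 30
python3 - <<'E'
from h import *
bar(); gobar((.505,.0005,.335),.094,-.22); gobar((.541,.004,.335),.094,-.22)
crop("side",190,70,150,150,5,"pics/s14.png"); crop("top",240,120,120,110,6,"pics/t14.png")
E
```

```text
time: 21.65
position: [0.4847, -0.0032, 0.3074]
tool_rot: [2.116, 2.322, -0.0]
ft_force: [0.1, 0.8, -1.5]
grip_width: 0.15
t 21.65 bar [ 0.4847 -0.0032  0.3374] rel seat mm [-57.8  -1.8  37.4] F [ 0.08  0.77 -1.47] w 0.15 q [ 0.76 -0.05 -0.77  1.65 -0.04  1.53  0.09]
d [ 1.9 27.1  1.7] a [-0.22   0.    -0.002]
d [ 2.  63.3  1.7] a [-0.22   0.    -0.002]
```

View pics/s14.png

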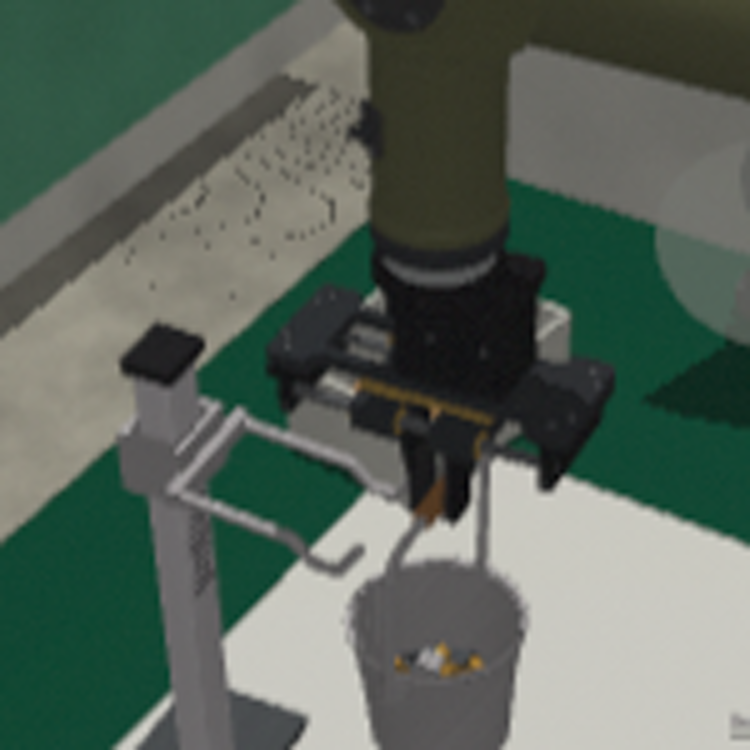

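View pics/t14.png

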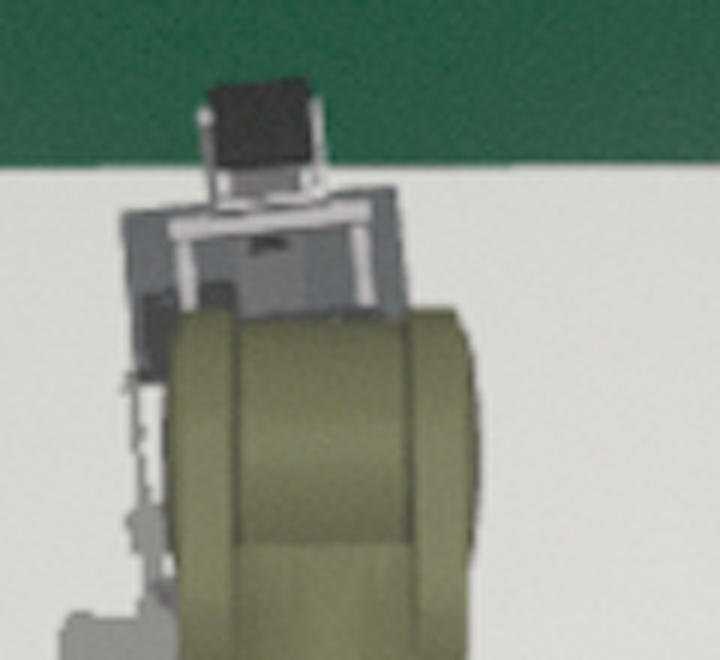

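```bash

python3 -m handwheel '[[0,2,0,-0.02,0,0,1],[0.5,6,0,-0.05,0,0,1],[1,11,0,-0.09,0,0,1],[1,17,0,-0.13,0,0,1],[1,24,0,-0.17,0,0,1],[2,31,0,-0.2,0,0,1],[2,38,0,-0.22,0,0,1],[2,45,0,-0.22,0,0,1],[2,51,0,-0.22,0,0,1],[2,56,0,-0.22,0,0,1],[2,60,0,-0.22,0,0,1],[2,62,0,-0.22,0,0,1]]' 30
python3 -m handwheel '[[0,1,0,0,0,0,1],[0,1,0,0,0,0,1],[0,1,0,0,0,0,1],[0,1,0,0,0,0,1]]' 30
python3 - <<'E'
from h import *
bar(); gobar((.541,.004,.335),.094,-.22)
crop("side",190,70,150,150,5,"pics/s15.png"); crop("top",240,120,120,110,6,"pics/t15.png"); avg(10)
E
```

```text
time: 23.25
position: [0.5465, 0.005, 0.3073]
tool_rot: [2.01, 2.206, 0.244]
ft_force: [0.3, 0.5, -2.7]
grip_width: 0.152
time: 23.75
position: [0.5471, 0.005, 0.3077]
tool_rot: [2.009, 2.205, 0.243]
ft_force: [-0.3, 0.5, -2.4]
grip_width: 0.152
t 23.75 bar [0.5406 0.0044 0.3369] rel seat mm [-1.4  0.5 36.9] F [-0.3   0.5  -2.41] w 0.152 q [ 0.77 -0.11 -0.74  1.71 -0.11  1.3   0.13]
d [-0.4 -0.   2. ] a [-0.     0.001 -0.001]
avg [ -0.044  -0.099  -2.131 -19.349   2.565 -34.158  -0.223  -1.216] sd [0.448 0.514 0.533 0.003 0.002 0.001 0.    0.   ]
```

View pics/s15.png

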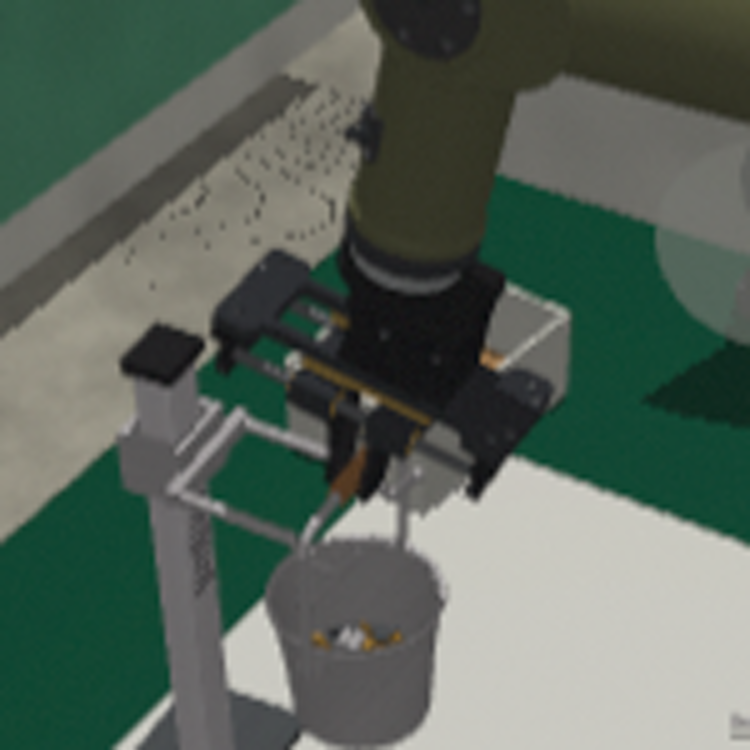

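View pics/t15.png

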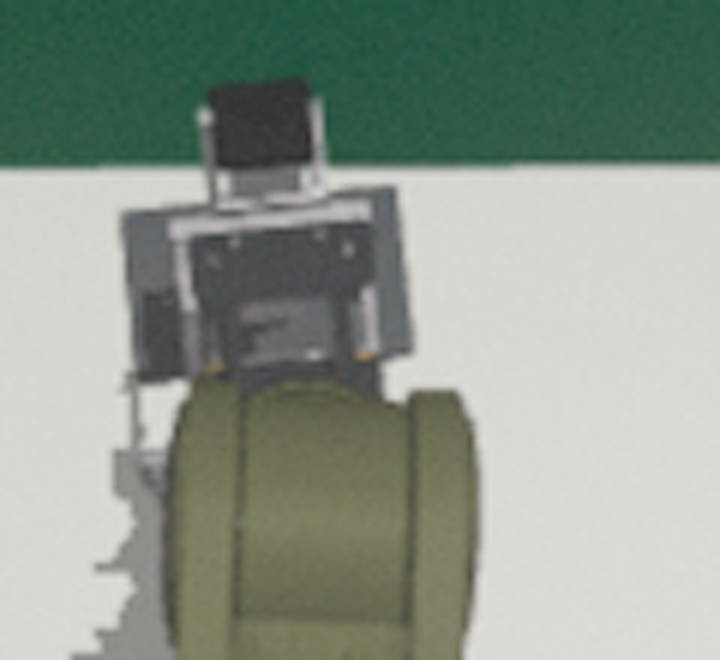

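```bash

python3 -m handwheel '[[0,-0.7,3,0,0,0,1],[0,-1.5,7,0,0,0,1],[0,-2.6,12,0,0,0,1],[0,-3.8,17,0,0,0,1],[0,-4.9,22,0,0,0,1],[0,-5.8,26,0,0,0,1],[0,-6.2,28,0,0,0,1],[0,-6.5,29,0,0,0,1],[0,-6.5,29,0,0,0,1]]' 30
python3 - <<'E'
from h import *
bar(); gobar((.541,.004,.300),.094,-.22)
crop("side",190,90,150,150,5,"pics/s16.png"); avg(10)
E
```

```text
time: 25.48
position: [0.5472, 0.005, 0.278]
tool_rot: [2.009, 2.205, 0.244]
ft_force: [0.8, 0.8, -2.2]
grip_width: 0.15
t 25.48 bar [0.5407 0.0044 0.3073] rel seat mm [-1.3  0.5  7.3] F [ 0.83  0.8  -2.2 ] w 0.15 q [ 0.77 -0.11 -0.75  1.76 -0.1   1.24  0.13]
d [-0.4 -1.3  7.2] a [ 0.     0.    -0.001]
avg [  0.095  -0.125  -2.15  -19.575   2.403 -34.006  -0.216  -1.217] sd [0.377 0.367 0.555 0.015 0.001 0.02  0.    0.002]
```

View pics/s16.png

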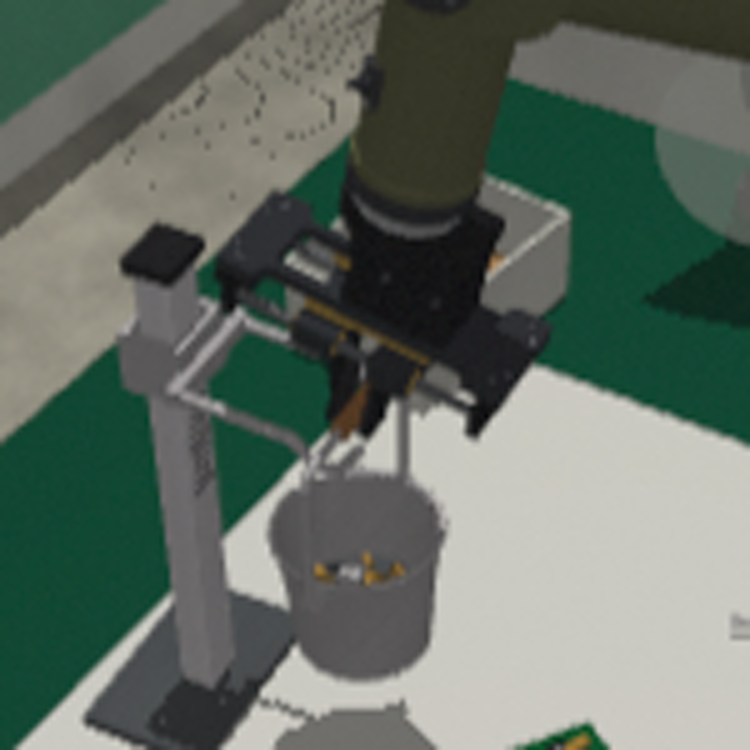

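```bash

python3 -m handwheel '[[0,-0.3,1.5,0,0,0,1],[0,-0.7,3,0,0,0,1],[0,-1,4.5,0,0,0,1],[0,-1.3,6,0,0,0,1],[0,-1.6,7.5,0,0,0,1],[0,-2,9,0,0,0,1],[0,-2.3,10.5,0,0,0,1],[0,-2.6,12,0,0,0,1],[0,-2.6,12,0,0,0,1]]' 30
python3 - <<'E'
from h import *
bar()
crop("side",190,90,150,150,5,"pics/s17.png"); crop("top",240,120,120,110,6,"pics/t17.png"); avg(8)
E
```

```text
time: 27.15
position: [0.5472, 0.005, 0.2656]
tool_rot: [2.009, 2.206, 0.243]
ft_force: [0.0, -0.8, -1.5]
grip_width: 0.149
t 27.15 bar [0.5407 0.0044 0.2948] rel seat mm [-1.2  0.5 -5.2] F [ 0.04 -0.78 -1.46] w 0.149 q [ 0.77 -0.1  -0.75  1.78 -0.1   1.22  0.13]
avg [ -0.111   0.185  -1.575 -19.426   2.254 -33.581  -0.21   -1.259] sd [0.349 0.456 0.574 0.011 0.002 0.016 0.    0.002]
```

View pics/s17.png

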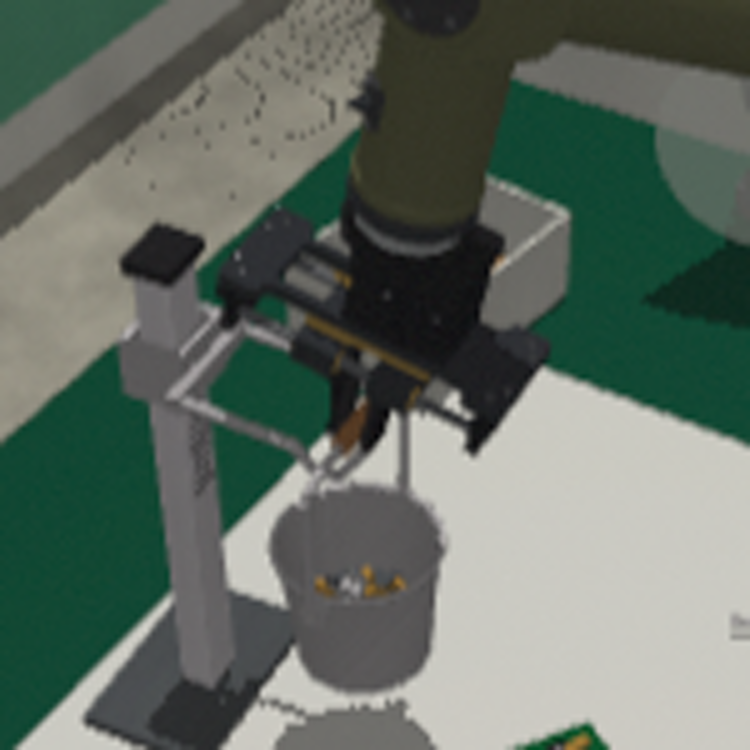

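View pics/t17.png

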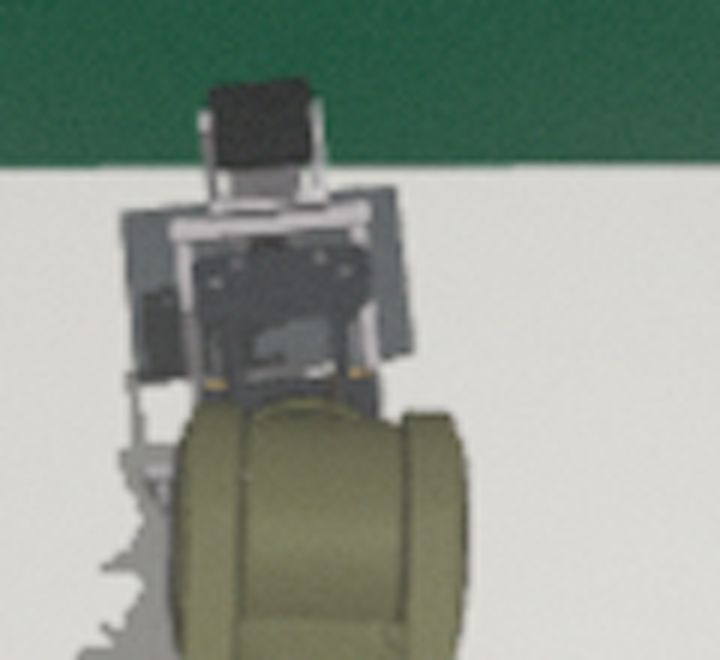

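```bash

python3 -m handwheel '[[0,-0.2,1,0,0,0,1],[0,-0.5,2.4,0,0,0,1],[0,-0.8,3.8,0,0,0,1],[0,-1.1,5.2,0,0,0,1],[0,-1.5,6.6,0,0,0,1],[0,-1.8,8,0,0,0,1],[0,-2,9,0,0,0,1],[0,-2.1,9.6,0,0,0,1],[0,-2.1,9.6,0,0,0,1]]' 30
python3 - <<'E'
from h import *
bar()
avg(12)
E
```

```text
time: 28.78
position: [0.5473, 0.005, 0.2558]
tool_rot: [2.009, 2.206, 0.243]
ft_force: [0.2, -0.0, 0.0]
grip_width: 0.148
t 28.77 bar [0.5408 0.0044 0.2851] rel seat mm [ -1.2   0.5 -14.9] F [ 0.18 -0.03  0.03] w 0.148 q [ 0.77 -0.1  -0.76  1.8  -0.1   1.2   0.13]
avg [ -0.589   0.057  -0.195 -19.154   2.106 -32.965  -0.208  -1.25 ] sd [0.456 0.495 0.463 0.012 0.002 0.019 0.    0.004]
```

```bash

python3 -m handwheel '[[0,-0.2,0.8,0,0,0,1],[0,-0.3,1.6,0,0,0,1],[0,-0.45,2,0,0,0,1],[0,-0.45,2,0,0,0,1]]' 30
python3 - <<'E'
from h import *
bar()
avg(30); crop("side",190,90,150,150,5,"pics/s18.png")
E
```

```text
time: 29.88
position: [0.5473, 0.005, 0.2537]
tool_rot: [2.009, 2.206, 0.244]
ft_force: [-0.1, 0.0, -0.1]
grip_width: 0.149
t 29.88 bar [0.5408 0.0044 0.283 ] rel seat mm [ -1.2   0.5 -17. ] F [-0.13  0.05 -0.09] w 0.149 q [ 0.77 -0.1  -0.76  1.8  -0.1   1.19  0.12]
avg [ -0.494  -0.135  -0.15  -19.099   2.069 -32.79   -0.208  -1.214] sd [0.506 0.499 0.431 0.012 0.002 0.03  0.    0.013]
```

View pics/s18.png

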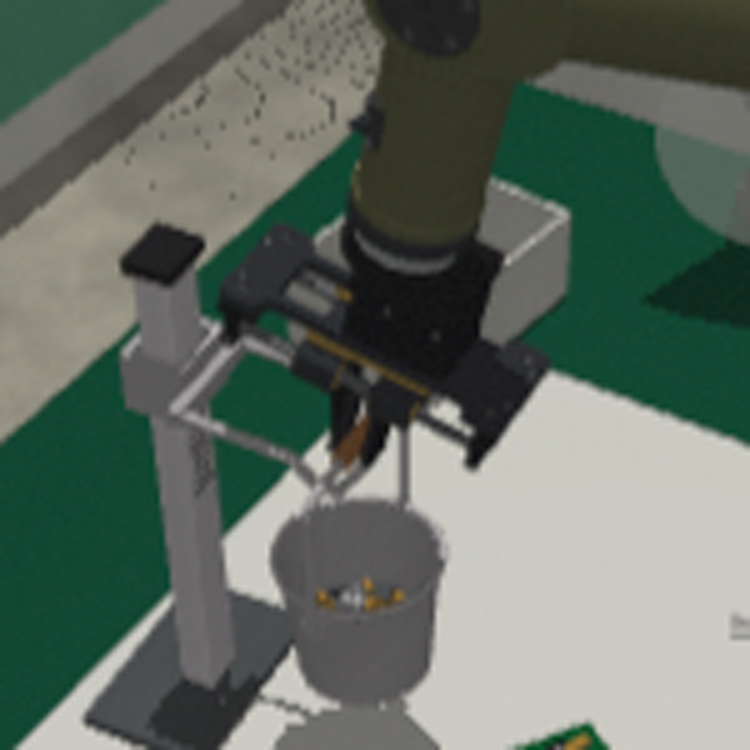

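```bash

python3 -m handwheel '[[0,-0.1,0.5,0,0,0,1],[0,-0.2,1,0,0,0,1],[0,-0.2,1,0,0,0,1],[0,-0.2,1,0,0,0,1]]' 10
python3 - <<'E'
from h import *
bar()
avg(20)
E
```

```text
time: 31.92
position: [0.5473, 0.005, 0.2527]
tool_rot: [2.009, 2.206, 0.243]
ft_force: [-1.3, -0.2, -0.6]
grip_width: 0.153
t 31.93 bar [0.5408 0.0044 0.282 ] rel seat mm [ -1.2   0.5 -18. ] F [-1.32 -0.2  -0.65] w 0.153 q [ 0.77 -0.1  -0.76  1.8  -0.09  1.19  0.12]
avg [-7.2000e-01 -2.3000e-02  1.1400e-01 -1.9096e+01  2.0480e+00 -3.2804e+01
 -2.1400e-01 -1.2520e+00] sd [0.45  0.309 0.604 0.002 0.001 0.01  0.001 0.009]
```

```bash
python3 - <<'E'
from h import *
crop("side",235,165,50,45,14,"pics/s19.png")
u=np.array([np.cos(.094),np.sin(.094),0]); v=np.array([-u[1],u[0],0])
for a in(-28,-24,-9,0,9):
  for h in(-18,): 
    p=np.array([.542,.004,.300])+u*a/1e3+v*.04+[0,0,h/1e3-.0075]; print(a,((proj("side",p)-[235,165])*14).round())
E
```

```text
-28 [390. 351.]
-24 [373. 346.]
-9 [313. 326.]
0 [277. 314.]
9 [241. 302.]
```

View pics/s19.png

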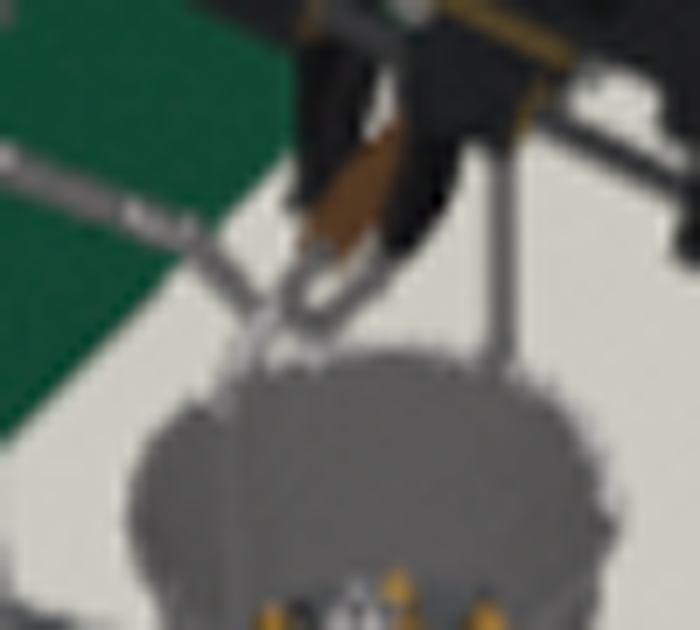

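```bash

python3 -m handwheel '[[0,-0.7,-0.15,0,0,0,1],[0,-1.5,-0.33,0,0,0,1],[0,-2.4,-0.54,0,0,0,1],[0,-3.2,-0.72,0,0,0,1],[0,-3.9,-0.87,0,0,0,1],[0,-3.9,-0.87,0,0,0,1],[0,-3.9,-0.87,0,0,0,1]]' 25
python3 - <<'E'
from h import *
bar()
avg(20)
crop("side",235,165,50,45,14,"pics/s20.png")
E
```

```text
time: 33.85
position: [0.5438, 0.0047, 0.2531]
tool_rot: [2.009, 2.205, 0.245]
ft_force: [4.0, 0.3, 0.2]
grip_width: 0.154
t 33.85 bar [0.5373 0.0041 0.2823] rel seat mm [ -4.7   0.6 -17.7] F [3.98 0.28 0.25] w 0.154 q [ 0.77 -0.11 -0.75  1.81 -0.1   1.19  0.13]
avg [ 5.0600e+00  4.2300e-01 -8.6000e-02 -1.8682e+01  2.4990e+00 -3.0346e+01
  1.5000e-02  6.8600e-01] sd [0.642 0.446 0.458 0.002 0.015 0.143 0.014 0.114]
```

View pics/s20.png

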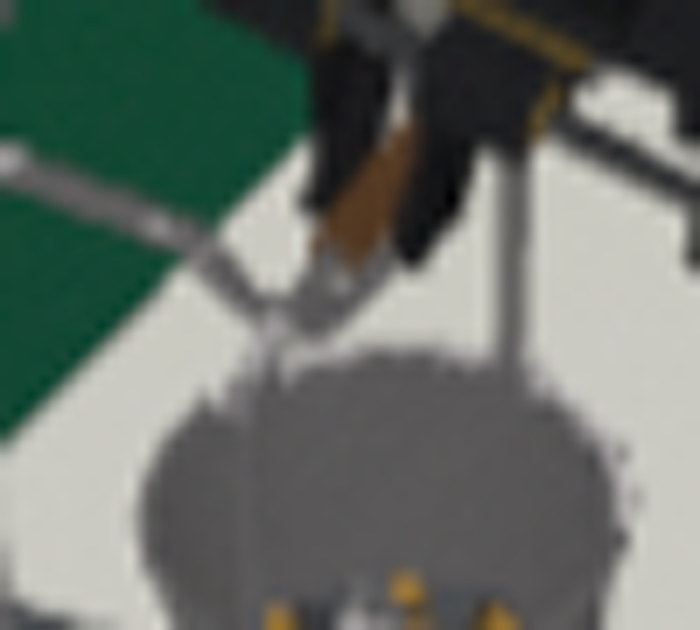

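```bash

python3 -m handwheel '[[0,0.7,0.15,0,0,0,1],[0,1.4,0.3,0,0,0,1],[0,2,0.45,0,0,0,1],[0,2,0.45,0,0,0,1],[0,2,0.45,0,0,0,1]]' 25
python3 - <<'E'
from h import *
bar()
avg(20)
E
```

```text
time: 35.52
position: [0.5447, 0.0048, 0.2523]
tool_rot: [2.01, 2.206, 0.242]
ft_force: [-0.8, -0.2, -0.9]
grip_width: 0.154
t 35.52 bar [0.5382 0.0042 0.2816] rel seat mm [ -3.7   0.5 -18.4] F [-0.8  -0.23 -0.95] w 0.154 q [ 0.77 -0.1  -0.75  1.81 -0.1   1.19  0.13]
avg [ -1.127  -0.307  -0.189 -18.826   2.11  -33.086  -0.265  -1.487] sd [0.502 0.452 0.299 0.016 0.039 0.023 0.025 0.009]
```

```bash

python3 -m handwheel '[[0,-0.2,0,0,0,0,1],[0,-0.4,0,0,0,0,1],[0,-0.4,0,0,0,0,1]]' 12
python3 - <<'E'
from h import *
bar()
avg(25)
E
```

```text
time: 36.9
position: [0.5454, 0.0048, 0.2529]
tool_rot: [2.009, 2.205, 0.244]
ft_force: [0.6, 0.1, -0.4]
grip_width: 0.155
t 36.9 bar [0.5388 0.0042 0.2822] rel seat mm [ -3.2   0.5 -17.8] F [ 0.6   0.1  -0.42] w 0.155 q [ 0.77 -0.1  -0.75  1.81 -0.1   1.19  0.13]
avg [ 1.3290e+00 -1.1900e-01 -9.0000e-03 -1.8806e+01  2.1340e+00 -3.1964e+01
 -2.0700e-01 -6.0900e-01] sd [0.609 0.371 0.44  0.005 0.032 0.114 0.023 0.089]
```

```bash

python3 -m handwheel '[[0,0.2,0,0,0,0,1],[0,0.2,0,0,0,0,0.72],[0,0.2,0,0,0,0,0.66],[0,0.2,0,0,0,0,0.6],[0,0.2,0,0,0,0,0.5],[0,0.2,0,0,0,0,0.4]]' 5
python3 - <<'E'
from h import *
bar()
avg(4)
crop("side",190,90,150,150,5,"pics/s21.png")
E
```

```text
time: 38.9
position: [0.5451, 0.0048, 0.2527]
tool_rot: [2.009, 2.206, 0.243]
ft_force: [0.7, -0.8, -0.2]
grip_width: 0.276
t 38.9 bar [0.5386 0.0042 0.2819] rel seat mm [ -3.4   0.5 -18.1] F [ 0.68 -0.82 -0.2 ] w 0.276 q [ 0.77 -0.1  -0.75  1.81 -0.1   1.19  0.13]
avg [  0.134   0.167   0.569 -18.797   2.201 -32.493  -0.188  -1.041] sd [0.3   0.33  0.451 0.001 0.    0.002 0.    0.001]
```

View pics/s21.png

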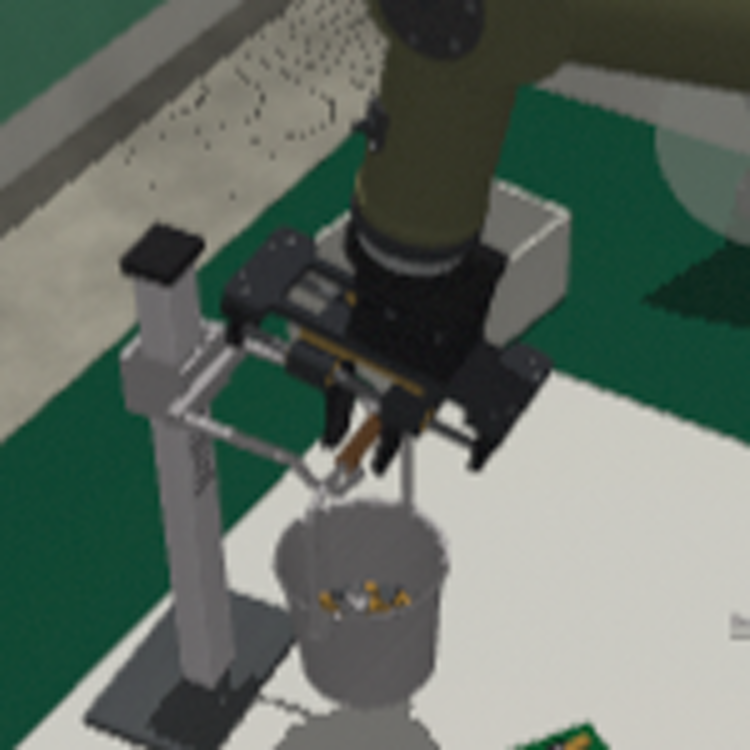

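```bash

python3 -m handwheel '[[0,0,0,0,0,0,0.15],[0,0,0,0,0,0,-0.1],[0,0,0,0,0,0,-0.1],[0,0,-4,0,0,0,-0.1],[0,0,-10,0,0,0,-0.1],[0,0,-18,0,0,0,-0.1],[0,0,-28,0,0,0,-0.1],[0,0,-40,0,0,0,-0.1],[0,0,-54,0,0,0,-0.1],[0,0,-70,0,0,0,-0.1],[0,0,-86,0,0,0,-0.1],[0,0,-98,0,0,0,-0.1]]' 5
python3 -m handwheel '[[0,0,-10,0,0,0,-0.1],[0,-10,-20,0,0,0,-0.1],[0,-20,-20,0,0,0,-0.1],[0,-20,-20,0,0,0,-0.1]]' 
python3 - <<'E'
from h import *
bar()
crop("side",170,50,180,190,4,"pics/s22.png"); crop("top",230,110,140,120,5,"pics/t22.png")
for i in range(10): im=ctrl.get_image("side")
crop("side",170,50,180,190,4,"pics/s23.png")
a=cv2.imread("pics/s22.png").astype(int);b=cv2.imread("pics/s23.png").astype(int);d=np.abs(a-b).max(2);print((d>40).sum())
E
```

```text
time: 40.65
position: [0.5239, 0.0028, 0.3498]
tool_rot: [2.009, 2.205, 0.244]
ft_force: [0.1, 0.2, -0.0]
grip_width: 0.554
time: 41.15
position: [0.4991, 0.0004, 0.363]
tool_rot: [2.01, 2.205, 0.242]
ft_force: [0.3, 1.1, -0.3]
grip_width: 0.552
t 41.15 bar [ 4.926e-01 -2.000e-04  3.923e-01] rel seat mm [-49.5   0.4  92.3] F [ 0.35  1.1  -0.27] w 0.552 q [ 0.78 -0.24 -0.66  1.69 -0.2   1.43  0.22]
74
```

View pics/s23.png

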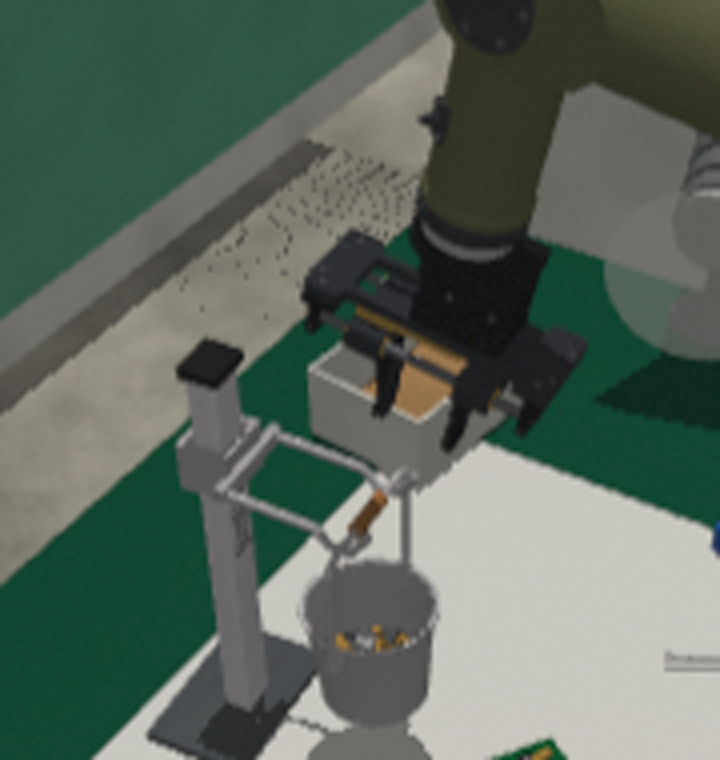

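View pics/t22.png

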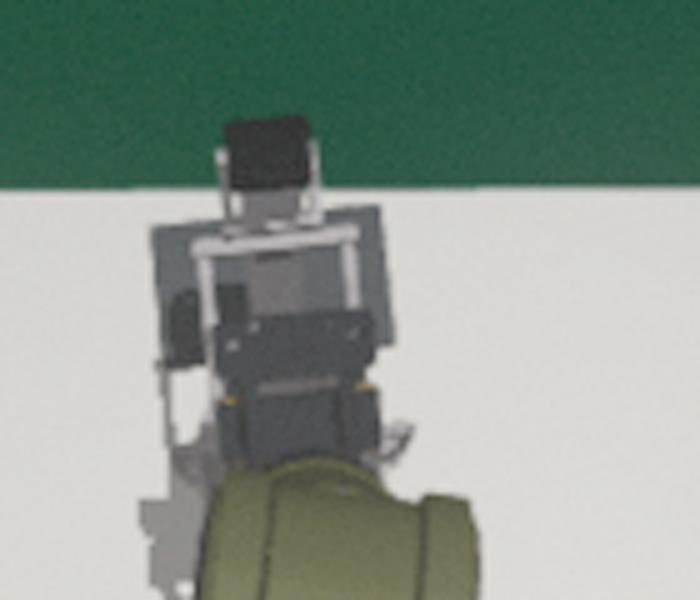

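```bash
python3 - <<'E'
from h import *
crop("side",170,50,180,190,4,"pics/s24.png")
b=cv2.imread("pics/s23.png").astype(int);a=cv2.imread("pics/s24.png").astype(int);print((np.abs(a-b).max(2)>40).sum())
bar(); print(ctrl.close_job())
E
```

```text
0
t 41.85 bar [0.4936 0.     0.3928] rel seat mm [-48.5   0.6  92.8] F [-0.04 -0.41 -0.61] w 0.549 q [ 0.78 -0.24 -0.66  1.69 -0.2   1.43  0.22]
the job is handed in; nothing more can be done
None
```

The pail hangs by its bail from both prongs of the balance, clear of the bench, and I handed the job in at about 42 s. The close call gives no verdict.

- **Swinging the bail:** I swung it upright while the pail stayed standing. At the very end I pressed down on the bail with about 5.8 N, and eased that off before lifting.
- **Weight:** lifted, the pail pulled with about 2.2 N, roughly 0.22 kg.
- **Handing over:** I lowered it in slow steps, and the carriage sank about 16 to 18 mm. The vertical force on the gripper averaged 0.0 N (about ±0.1) just before I opened it. The pail did not visibly move as I let go, and the last two pictures, about 0.05 s apart, showed no change.

Some checks went wrong or disagreed:
- **First grasp missed:** the fingertips sat about 25 mm higher than `ctrl.tip_reach` implied, so the jaws closed above the bar. I went lower and gripped the sleeve on the second try.
- **Push against the prongs:** while centring the bar on the seat I pushed it sideways, up to about 5 N, against the upturned ends. I backed off before letting go.
- **Force reading after release:** a short average with the jaws open read +0.57 N vertically, which I put down to sensor noise (about 0.45 N per reading).
- **Bystanders:** I saw none of them move in the cropped pictures, but I did not measure each one at the end.

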